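Set card guides on end in the clamping gauge

ROBOT

A 7-joint arm with a two-finger parallel gripper is mounted at the origin on a cart in front of the work surface, level with it; the furniture and walls round the work are solid. World frame = base frame: x ahead of the robot, y to its left, z up, the work surface at z = 0. Lengths are in mm, angles in rad, forces in N, time in s.
With the tool pointing down it reaches from about 350 to 900 mm from the base axis. Payload 7.2 kg.
Tool frame: the origin (TCP) lies midway between the tips of the shut fingers; the grasp point (between the pads) lies 19 mm behind it (grip_point_offset is the distance from the TCP to the grasp point, in mm); z points along the fingers, y is the line along which they close (so a half turn about z gives the same grasp; the last joint's range is limited). The gripper opens to 88 mm and grips with 3 to 60 N. Pads are 20 mm wide; open, the fingers measure 115 mm over their backs; the gripper's body (75 mm by 178 mm) begins 61 mm behind the grasp point.
Start: joints at [-1.274, 0.411, -0.013, 1.596, 0.006, 1.134, -0.082], TCP at [222.986, 583.872, 222.653] pointing down, gripper open.
Joint ranges: [-2.95, 2.95], [-0.29, 1.99], [-1.47, 1.44], [0.14, 2.54], [-1.03, 4.17], [0.13, 1.85], [-2.86, 2.86]. Speed limits (rad/s): [2.39, 2.39, 3.01, 3.01, 3.14, 3.14, 3.14].

INTERFACE

Orientations are given as a unit quaternion [x, y, z, w].
In Python, from cell import get_obs, get_image, job_done, grip_point_offset gives the robot as it stands.
- The arm moves only by the tool servo_tool, never from a script. Its argument "motion" is one flat list of numbers, 7 for each row, row after row: the shift along the tool's x, y, z normalised to -1 to 1, where 1 is 0.4 m, then the turn, a rotation vector about the tool's x, y, z normalised to -1 to 1, where 1 is 0.5 rad, then the opening, from 0 (shut) to 1 (fully open). In form: [x, y, z, rx, ry, rz, hand, x, y, z, rx, ry, rz, hand, ...]. A call has 1 to 8 rows; each row is the pose to reach, as a shift and turn from the pose commanded when the call began, along the tool's axes at that moment; what a row does not reach only later rows make up. A row lasts 1/10 s, in which the tool goes at most 50 mm and 8.59 degrees, less where a joint would pass 70% of its speed; a pose out of reach is approached as far as the arm can. A call with a number of a shift or a turn outside -1 to 1 is refused whole. A call with a gripper value outside its range is refused whole. The fingers move at their own pace and stop on an object; "newtons" is the grip in N (left out, the last holds). Time passes only in rows, so rows that repeat a pose let the fingers close. It gives the time, the measured TCP pose, the force, the opening and the grip force at its end, in the units of the state.
- get_obs(): the state, without advancing time (a new reading comes with each control period).
- get_image(name): name is "scene" or "side" or "wrist"; returns a dict with "img" (420x560x3 uint8, red, green, blue), "intrinsics" (3x3 intrinsics, pixels), "extrinsics" (4x4, takes a point from camera to world coordinates); the wrist camera has in their place "mount" (4x4, takes a point from camera to tool coordinates, whose origin is the TCP and whose axes are the flange's). Camera axes: x right, y up, looking along -z (the intrinsics and any distortion apply to the point x, -y, -z); pixel columns grow to the right and rows downward; lengths in mm; the calibration is good to about 2 mm. The wrist camera is an equidistant fisheye: a pixel r from the principal point sees the ray r / f radians off the axis. A picture is of the moment at which its call begins: read the wrist's pose just before it. There is no depth.
- job_done(): hands the job in; it is judged then, once.
The state is a dict: "time_s": time; "joint_positions": joint angles; "dq": joint speeds; "tau": joint torques, N m; "eef_pos": TCP position; "orientation": TCP orientation; "wrist_force": force on the tool from outside, world axes, zero at the start; "ft_torque": the same for the moment, N m; "width": opening from 0.0 (shut) to 1.0 (fully open); "gripper_force": force on a finger pad.
Only numpy, scipy, OpenCV 4.12 (cv2) and the standard library are available. Lean on these libraries where they do the work, as an engineer would, in place of code of your own. Each camera call takes 0.05 s, during which the arm holds its last target. There are 200 camera calls.

TASK

First swivel the cover right aside to uncover the dial of the clamping gauge. Then slide the gauge's jaw back for room and tip every card guide up on its end against the fence, one to a bay, a broad face toward the fence; finally slide the jaw shut until it presses them upright and flat against the fence, and let go. Leave the other things on the bench where they are.

Things in the scene. Friction and masses are not known exactly. Their poses are not given: they have to be found in the camera images.
- gauge: the clamping gauge, fixed to the bench, place and yaw vary. Origin: at bench height in the plane of the fence's back wall, mid-width; x points from jaw to fence (away from the robot), y left along the fence, z up. Bed: aluminium plate x -230 to +32, y -150 to +150 mm, flat top at z 12 mm.
- bay_1 (a point): the foot of the right bay of the fence: the middle of the line where its back wall meets the bed (gauge x 0, y -85, z 12 mm), axes as the gauge's. Back wall: front face at gauge x 0, top at z 82 mm, 22 mm thick. Each bay is 50 mm wide between upright lands that stand 10 mm proud of the back wall (to gauge x -10), up to z 72 mm
- bay_2 (a point): the foot of the middle bay of the fence: the middle of the line where its back wall meets the bed (gauge x 0, y 0, z 12 mm), axes as the gauge's. Back wall: front face at gauge x 0, top at z 82 mm, 22 mm thick. Each bay is 50 mm wide between upright lands that stand 10 mm proud of the back wall (to gauge x -10), up to z 72 mm
- bay_3 (a point): the foot of the left bay of the fence: the middle of the line where its back wall meets the bed (gauge x 0, y 85, z 12 mm), axes as the gauge's. Back wall: front face at gauge x 0, top at z 82 mm, 22 mm thick. Each bay is 50 mm wide between upright lands that stand 10 mm proud of the back wall (to gauge x -10), up to z 72 mm
- cover (a joint): angle of the flat cover over the dial about its upright pivot screw, rad: 0 = dial covered (cover points to gauge -x from the pivot); grows clockwise seen from above, the knob swinging out to gauge +y; stops at 1.75; above 1.2 the dial is uncovered. Stays where left; friction 0.06 N m. Starts between 0 and 0.3
- cover_pivot (a point): on the axis of the cover's pivot screw, on top of the 4 mm thick cover, 48 mm above the bench. The grey housing below it, which holds the dial, spans gauge x -148 to -32, y 154 to 226 mm, top at z 40 mm
- cover_knob (a point): the centre of the upright round knob on the cover, 16 mm in diameter and 32 mm tall (48 to 80 mm above the bench), 55 mm from the pivot screw; this point is 64 mm above the bench, 16 mm below the knob's top
- jaw (a joint): travel of the jaw toward the fence along gauge x, m: 0 = fully open; gap between jaw face and fence = 0.145 - value, so about 0.132 when it bears on upright guides; at most 0.141. Stays where left; friction about 3 N. Starts between 0.03 and 0.09
- jaw_face (a point): the middle of the jaw's flat face that looks at the fence; the jaw is a bar 262 mm wide (y), 14 mm thick, from 14 to 54 mm above the bench
- jaw_handle (a point): a point in the jaw's handle, 65 mm behind the jaw's face on the robot's side: an upright block 14 mm thick along gauge x, 36 mm wide along y, from 27 to 77 mm above the bench; this point is on its mid-plane, 62 mm above the bench
- guide_a: a loose aluminium card guide, a flat straight channel 34 mm wide (its x), 115 mm long (its y) and 13 mm thick (its z), about 0.12 kg; starts lying flat on the bench, z up. Origin: centre of the broad face at its -z side (underside at the start). Slides easily on the bed (friction 0.3). Two or three alike guides are present; an absent one is None from the start
- guide_b: a loose aluminium card guide, a flat straight channel 34 mm wide (its x), 115 mm long (its y) and 13 mm thick (its z), about 0.12 kg; starts lying flat on the bench, z up. Origin: centre of the broad face at its -z side (underside at the start). Slides easily on the bed (friction 0.3). Two or three alike guides are present; an absent one is None from the start
- guide_c: a loose aluminium card guide, a flat straight channel 34 mm wide (its x), 115 mm long (its y) and 13 mm thick (its z), about 0.12 kg; starts lying flat on the bench, z up. Origin: centre of the broad face at its -z side (underside at the start). Slides easily on the bed (friction 0.3). Two or three alike guides are present; an absent one is None from the start
- guide_a_mid (a point): the centre of guide_a's box (6.5 mm from either broad face), axes as the guide's. Held lightly (about 20 N) by its narrow sides near one end, the guide can turn between the pads as it is tipped; a hard grip jams it
- guide_b_mid (a point): the centre of guide_b's box (6.5 mm from either broad face), axes as the guide's. Held lightly (about 20 N) by its narrow sides near one end, the guide can turn between the pads as it is tipped; a hard grip jams it
- guide_c_mid (a point): the centre of guide_c's box (6.5 mm from either broad face), axes as the guide's. Held lightly (about 20 N) by its narrow sides near one end, the guide can turn between the pads as it is tipped; a hard grip jams it
- yellow_tape: bystander: roll of yellow tape 104 mm wide, 48 mm tall, origin at the centre of its underside
- red_pliers: bystander: pliers with red grips 140 mm long, lying, origin at the centre of its underside
- screwdriver: bystander: screwdriver with red handle 187 mm long, lying, origin at the centre of its underside

How it is judged:
By the outcome, as a careful person would: the job done as asked, in the order asked, and still so for the second after the job is handed in, with the robot touching nothing.
Of guide_a, guide_b, guide_c only 2 to 3 are there at a start; the rules pass over those that are not, and their reading is None.
At some moment in a run one of guide_a, guide_b, guide_c may be knocked a few centimetres aside while the robot is not near it.
Once in a run the grip may slacken for a moment while it holds something.
It also fails if it takes over 210 s, if anything falls off the work surface, if the arm or the gripper's body presses on something with over 40 N, if the wrist force passes 120 N, or if a joint passes its speed limit or range.

## Working session

There is one attempt and no reset: what is moved stays moved. The work goes in short steps, Python scripts to look and compute and a tool call to move; the robot and the scene stay as the last step left them, time stands still between calls to the robot, and variables do not carry over. Pictures are saved under pics/ and viewed, at most 14 in all, crops included, and the job is handed in when it is done.

Besides the shell and the picture viewer there is one more tool, called after ">>>" by a JSON object that holds its "name" and its "arguments". servo_tool: Moves the arm, as the interface text tells. Its arguments: {"type":"object","properties":{"motion":{"type":"array","items":{"type":"number"}},"newtons":{"type":"number"}},"required":["motion"]}

```bash
mkdir -p pics; ls
cat > h.py <<'E'
import numpy as np, cv2
from cell import *
from scipy.spatial.transform import Rotation as R
def save(n,f):
    o=get_obs(); d=get_image(n); cv2.imwrite(f'pics/{f}.png',d['img'][:,:,::-1]); 
    np.savez(f'pics/{f}.npz',**{k:np.array(v) for k,v in d.items()},p=o['eef_pos'],q=o['orientation'])
def ray(f,u,v):
    d=np.load(f'pics/{f}.npz'); K=d['intrinsics']; a=np.array([(u-K[0,2])/K[0,0],(v-K[1,2])/K[1,1]])
    if 'mount' in d:
        r=np.linalg.norm(a); c=np.array([*(a/r*np.sin(r)),np.cos(r)]) if r>0 else np.array([0,0,1.])
        T=np.eye(4);T[:3,:3]=R.from_quat(d['q']).as_matrix();T[:3,3]=d['p'];T=T@d['mount']
    else: c=np.array([*a,1.]); T=d['extrinsics']
    return T[:3,3],T[:3,:3]@(c*[1,-1,-1])
def at(f,u,v,z):
    o,d=ray(f,u,v); return (o+d*(z-o[2])/d[2]).round(1)
def proj(f,P):
    d=np.load(f'pics/{f}.npz'); K=d['intrinsics']
    if 'mount' in d:
        T=np.eye(4);T[:3,:3]=R.from_quat(d['q']).as_matrix();T[:3,3]=d['p'];T=T@d['mount']
    else: T=d['extrinsics']
    c=(np.linalg.inv(T)@np.r_[P,1])[:3]*[1,-1,-1]
    if 'mount' in d:
        th=np.arctan2(np.hypot(c[0],c[1]),c[2]); a=c[:2]/max(np.hypot(c[0],c[1]),1e-9)*th
    else: a=c[:2]/c[2]
    return np.array([K[0,0]*a[0]+K[0,2],K[1,1]*a[1]+K[1,2]]).round(1)
E
python3 - <<'E'
from h import *
for n in ['scene','side','wrist']:
    save(n,n+'0'); d=np.load(f'pics/{n}0.npz'); print(n,{k:d[k].round(2).tolist() for k in d if k!='img'})
print(get_obs(),grip_point_offset)
E
```

```text
pics
scene {'intrinsics': [[508.42, 0.0, 278.95], [0.0, 508.42, 206.71], [0.0, 0.0, 1.0]], 'extrinsics': [[0.87, 0.26, -0.41, -91.27], [-0.49, 0.5, -0.71, -1052.51], [0.02, 0.82, 0.57, 988.64], [0.0, 0.0, 0.0, 1.0]], 'p': [222.83, 583.39, 221.82], 'q': [0.18, 0.98, -0.0, -0.0]}
side {'intrinsics': [[546.52, 0.0, 288.5], [0.0, 546.52, 210.25], [0.0, 0.0, 1.0]], 'extrinsics': [[-0.99, 0.05, -0.09, 399.51], [-0.1, -0.58, 0.81, 1589.35], [-0.01, 0.81, 0.58, 1146.68], [0.0, 0.0, 0.0, 1.0]], 'p': [222.83, 583.39, 221.81], 'q': [0.18, 0.98, -0.0, -0.0]}
wrist {'intrinsics': [[325.19, 0.0, 282.19], [0.0, 325.19, 203.89], [0.0, 0.0, 1.0]], 'mount': [[0.0, 0.96, 0.26, 72.6], [1.0, -0.0, 0.0, -0.02], [0.0, 0.26, -0.96, -162.22], [0.0, 0.0, 0.0, 1.0]], 'p': [222.85, 583.42, 221.87], 'q': [0.18, 0.98, -0.0, -0.0]}
{'time_s': 0.15, 'joint_positions': array([-1.27420168,  0.41170021, -0.01271823,  1.59680787,  0.00559072,
        1.13427865, -0.0821742 ]), 'dq': array([ 0.00025474, -0.00274437,  0.00154143, -0.00224812, -0.00022629,
       -0.00133018, -0.00191607]), 'tau': array([ 1.38091615e-03, -5.88333285e+01,  6.42330218e-01, -2.91294533e+01,
       -5.37409389e-02,  1.57401926e-02,  6.21474260e-05]), 'eef_pos': array([222.86778023, 583.5274709 , 222.0301368 ]), 'orientation': array([ 1.81362537e-01,  9.83416135e-01, -5.74997168e-04, -7.06633746e-05]), 'wrist_force': array([ 0.16595936,  0.02306593, -0.05258676]), 'ft_torque': array([ 0.02867385,  0.0272808 , -0.00807509]), 'gripper_force': 0.0, 'width': 1.0021406912778335} 18.700000000000003
```

View pics/scene0.png

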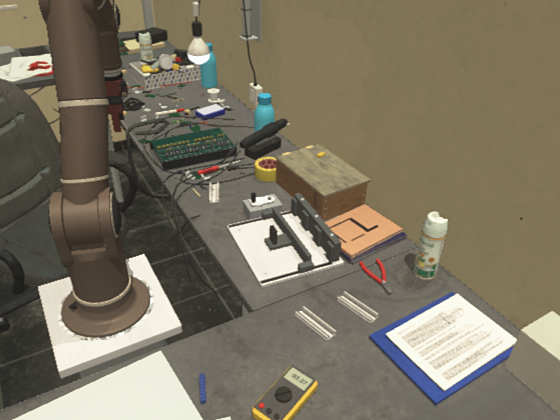

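View pics/side0.png

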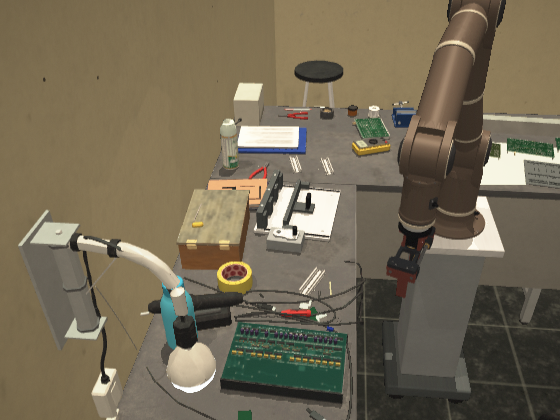

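The scene view shows two guides right of the gauge (315,323; 358,307), one left (214,192), cover at (262,200), and jaw handle at (273,237). I'll enlarge these to measure them.

```bash
python3 - <<'E'
import cv2,numpy as np
a=cv2.imread('pics/scene0.png');b=cv2.imread('pics/side0.png')
z=lambda i,x,y,w,h,s:cv2.resize(i[y:y+h,x:x+w],None,fx=s,fy=s,interpolation=cv2.INTER_CUBIC)
cv2.imwrite('pics/c1.png',z(a,195,170,200,150,4))
cv2.imwrite('pics/c2.png',z(b,235,140,160,160,3.75))
E
python3 - <<'E'
from h import *
for f,pts in [('scene0',[(298,311),(330,336),(342,294),(374,319),(210,183),(217,201)]),('side0',[(292,155),(299,172),(322,157),(331,174),(302,292),(324,268)])]:
    for p in pts: print(f,p,at(f,*p,13))
E
```

```text
scene0 (298, 311) [ 428.5 -271.2   13. ]
scene0 (330, 336) [ 455.2 -380.5   13. ]
scene0 (342, 294) [ 566.4 -273.8   13. ]
scene0 (374, 319) [ 586.9 -387.3   13. ]
scene0 (210, 183) [471.1 414.1  13. ]
scene0 (217, 201) [447.  296.2  13. ]
side0 (292, 155) [ 594.8 -378.8   13. ]
side0 (299, 172) [ 554.5 -247.3   13. ]
side0 (322, 157) [ 470.  -372.2   13. ]
side0 (331, 174) [ 428.2 -242.5   13. ]
side0 (302, 292) [489.2 423.   13. ]
side0 (324, 268) [429.7 311.5  13. ]
```

View pics/c1.png

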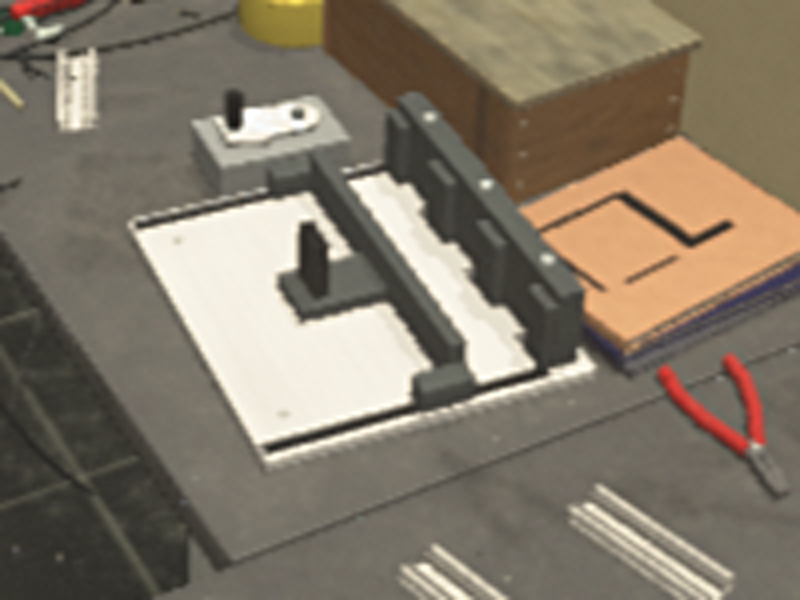

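View pics/c2.png

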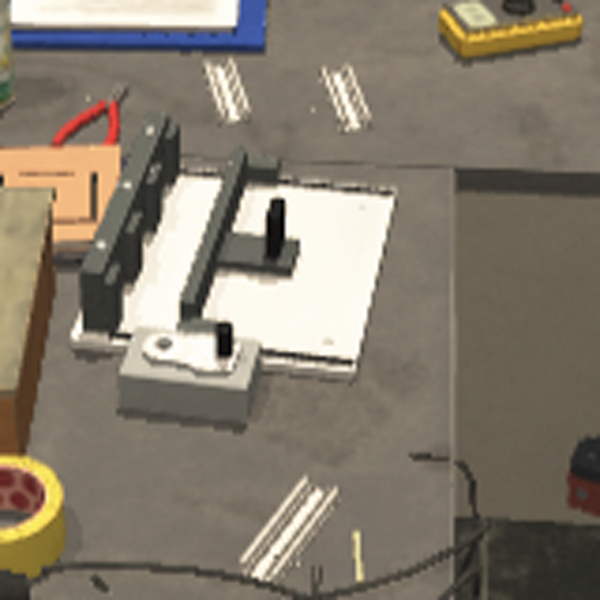

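Run:
```python
from h import *
c1=lambda x,y,z:at('scene0',195+x/4,170+y/4,z)
c2=lambda x,y,z:at('side0',235+x/3.75,140+y/3.75,z)
for n,x,y,z in [('NL',133,222,12),('NR',266,455,12),('FR',595,365,12),('lens',0,0,0),('pivot',298,114,48),('knobtop',234,94,80),('handletop',312,226,77),('jaw top face R',465,348,54),('jaw top face L',340,152,54),('fence topfront R',545,292,82),('fence topfront L',388,98,82)]: print('sc',n,c1(x,y,z))
for n,x,y,z in [('NL',354,374,12),('NR',397,188,12),('FL',72,342,12),('pivot',163,345,48),('knobtop',225,325,80),('handletop',276,202,77)]: print('sd',n,c2(x,y,z))
for a in [0,.1,.2,.3]: pass
```

```text
sc NL [423.3 152.5  12. ]
sc NR [ 392.5 -135.    12. ]
sc FR [ 650.2 -163.7   12. ]
sc lens [464.6 545.5   0. ]
sc pivot [588.3 181.4  48. ]
sc knobtop [532.8 189.2  80. ]
sc handletop [505.1   6.2  77. ]
sc jaw top face R [ 547.1 -143.6   54. ]
sc jaw top face L [587.8 109.5  54. ]
sc fence topfront R [ 611.5 -145.4   82. ]
sc fence topfront L [639.9 123.7  82. ]
sd NL [418.5 168.7  12. ]
sd NR [ 387.2 -132.5   12. ]
sd FL [674.  144.2  12. ]
sd pivot [585.4 187.5  48. ]
sd knobtop [530.1 196.1  80. ]
sd handletop [500.   -0.8  77. ]
```

```bash
cat >> h.py <<'E'
def mv(P=None,yaw=0,tilt=None,P0=None,Q0=None,Q=None):
    """normalised shift+turn to world pos P, with world-z yaw change, or target quaternion Q"""
    o=get_obs(); p=np.array(o['eef_pos'] if P0 is None else P0); R0=R.from_quat(o['orientation'] if Q0 is None else Q0)
    R1=R.from_quat(Q) if Q is not None else R.from_rotvec([0,0,yaw])*R0
    P=p if P is None else np.array(P)
    s=R0.inv().apply(P-p)/400; t=(R0.inv()*R1).as_rotvec()/.5
    return np.r_[s,t].round(3).tolist()
def yawq(a):
    "tool straight down, tool x axis at world angle a"
    return R.from_matrix(np.array([[np.cos(a),np.sin(a),0],[np.sin(a),-np.cos(a),0],[0,0,-1]])).as_quat()
a=-.107; G0=np.array([634,-11.])
def g2w(x,y,z): return np.array([G0[0]+np.cos(a)*x-np.sin(a)*y,G0[1]+np.sin(a)*x+np.cos(a)*y,z])
E
python3 - <<'E'
from h import *
o=get_obs(); print(mv([480,250,260]), mv([480,250,260],P0=o['eef_pos']))
E
```

```text
[-0.898, -0.55, -0.094, 0.0, 0.0, 0.0] [-0.898, -0.55, -0.094, 0.0, 0.0, 0.0]
```

>>> {"name": "servo_tool", "arguments": {"motion": [-0.9,-0.55,-0.094,0,0,0,0.5,-0.9,-0.55,-0.094,0,0,0,0.5,-0.9,-0.55,-0.094,0,0,0,0.5,-0.9,-0.55,-0.094,0,0,0,0.5,-0.9,-0.55,-0.094,0,0,0,0.5,-0.9,-0.55,-0.094,0,0,0,0.5,-0.9,-0.55,-0.094,0,0,0,0.5,-0.9,-0.55,-0.094,0,0,0,0.5]}}

```text
time_s: 0.95
eef_pos: [467.3, 266.6, 258.4]
orientation: [0.181, 0.983, 0.0, -0.0]
wrist_force: [0.5, 0.7, 0.2]
width: 0.499
gripper_force: 0.0
```

>>> {"name": "servo_tool", "arguments": {"motion": [0,0,0,0,0,0,0.5,0,0,0,0,0,0,0.5,0,0,0,0,0,0,0.5]}}

```text
time_s: 1.25
eef_pos: [465.6, 269.6, 257.8]
orientation: [0.181, 0.984, 0.0, -0.0]
wrist_force: [-0.7, 0.8, 0.2]
width: 0.497
gripper_force: 0.0
```

Run:
```python
from h import *
o=get_obs(); print(o['eef_pos'],o['joint_positions'].round(3),o['width']); save('wrist','w1')
```

```text
[465.55288661 269.60280646 257.82052836] [-0.75   0.231  0.164  1.77  -0.042  1.145  0.634] 0.4968682969901437
```

View pics/w1.png

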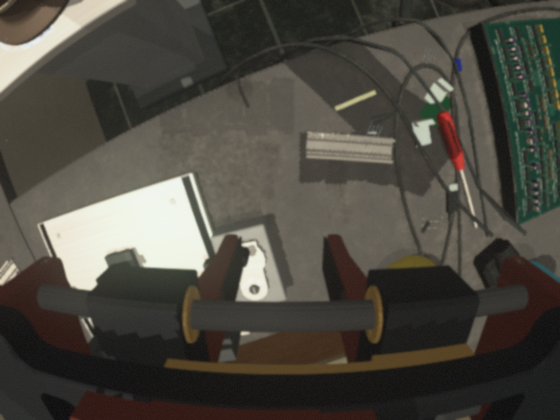

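Wrist view: left guide has corners (307,131),(394,141),(393,163),(305,159); cover pivot is at (258,290), bed near-left corner at (192,175).

Run:
```python
from h import *
for p in [(307,131),(394,140),(393,163),(305,160)]: print(at('w1',*p,13))
print(at('w1',258,290,48),at('w1',192,175,12),at('w1',40,225,12), g2w(-230,150,12),g2w(-230,-150,12))
K=np.array([531,193]);print(mv([531,193,130]),mv([531,193,54]))
```

```text
[424.8 318.   13. ]
[473.  421.8  13. ]
[501.4 411.3  13. ]
[458.4 303.   13. ]
[591.3 187.7  48. ] [423.7 159.4  12. ] [ 393.9 -130.8   12. ] [421.33477075 162.70521083  12.        ] [ 389.29598785 -135.57907704   12.        ]
[-0.222, -0.122, 0.319, 0.0, 0.0, 0.0] [-0.222, -0.122, 0.509, 0.0, 0.0, 0.0]
```

>>> {"name": "servo_tool", "arguments": {"motion": [-0.222,-0.122,0.2,0,0,0,0.5,-0.222,-0.122,0.3,0,0,0,0.5,-0.222,-0.122,0.32,0,0,0,0.5,-0.222,-0.122,0.4,0,0,0,0.5,-0.222,-0.122,0.46,0,0,0,0.5,-0.222,-0.122,0.505,0,0,0,0.5,-0.222,-0.122,0.505,0,0,0,0.5], "newtons": 8}}

```text
time_s: 2.0
eef_pos: [529.5, 192.1, 53.4]
orientation: [0.18, 0.984, -0.001, -0.002]
wrist_force: [0.3, 0.4, 0.2]
width: 0.499
gripper_force: 0.0
```

>>> {"name": "servo_tool", "arguments": {"motion": [0,0,0,0,0,0,0.0,0,0,0,0,0,0,0.0,0,0,0,0,0,0,0.0,0,0,0,0,0,0,0.0,0,0,0,0,0,0,0.0]}}

```text
time_s: 2.5
eef_pos: [532.5, 191.8, 57.1]
orientation: [0.181, 0.983, 0.001, 0.001]
wrist_force: [-1.2, 0.8, 5.0]
width: 0.18
gripper_force: 8.0
```

Run:
```python
from h import *
o=get_obs(); print(o['eef_pos'],o['width']*88,o['gripper_force'],o['wrist_force']); p=o['eef_pos']
P=np.array([588,186.]); v=p[:2]-P; print(np.hypot(*v),np.arctan2(v[1],v[0]))
for t in [.2,.4,.6,.8,1,1.2,1.4,1.55]:
    c,s=np.cos(-t),np.sin(-t); q=P+[c*v[0]-s*v[1],s*v[0]+c*v[1]]; print(t,mv([*q,p[2]])[:3])
```

```text
[532.5326293  191.7577144   57.12617196] 15.845780350671696 8.00110548734665 [-1.21557302  0.76554521  5.02978565]
55.76540583494093 3.038159466843452
0.2 [0.004, 0.027, 0.0]
0.4 [0.003, 0.055, 0.0]
0.6 [-0.003, 0.082, 0.0]
0.8 [-0.015, 0.108, 0.0]
1 [-0.032, 0.13, 0.0]
1.2 [-0.052, 0.148, 0.0]
1.4 [-0.076, 0.163, 0.0]
1.55 [-0.096, 0.17, 0.0]
```

>>> {"name": "servo_tool", "arguments": {"motion": [0.004,0.027,-0.007,0,0,0,0.0,0.003,0.055,-0.007,0,0,0,0.0,-0.003,0.082,-0.007,0,0,0,0.0,-0.015,0.108,-0.007,0,0,0,0.0,-0.032,0.13,-0.007,0,0,0,0.0,-0.052,0.148,-0.007,0,0,0,0.0,-0.076,0.163,-0.007,0,0,0,0.0,-0.096,0.17,-0.007,0,0,0,0.0]}}

```text
time_s: 3.3
eef_pos: [593.2, 240.1, 58.7]
orientation: [0.182, 0.983, -0.001, -0.0]
wrist_force: [-3.9, -6.0, -0.2]
width: 0.18
gripper_force: 8.0
```

>>> {"name": "servo_tool", "arguments": {"motion": [0,0,0,0,0,0,0.0,0,0,0,0,0,0,0.5,0,0,0,0,0,0,0.5,0,0,0,0,0,0,0.5]}}

```text
time_s: 3.7
eef_pos: [592.7, 241.9, 59.6]
orientation: [0.181, 0.983, 0.001, 0.001]
wrist_force: [-0.5, 0.5, 0.3]
width: 0.41
gripper_force: 0.0
```

>>> {"name": "servo_tool", "arguments": {"motion": [0,0,-0.12,0,0,0,0.5,0,0,-0.2,0,0,0,0.5,0,0,-0.2,0,0,0,0.5]}}

```text
time_s: 4.0
eef_pos: [595.1, 242.6, 144.6]
orientation: [0.181, 0.983, 0.003, 0.004]
wrist_force: [1.3, -0.3, 0.4]
width: 0.498
gripper_force: 0.0
```

Run:
```python
from h import *
save('side','s2'); save('wrist','w2')
i=cv2.imread('pics/s2.png'); a=cv2.resize(i[140:300,235:395],None,fx=2.5,fy=2.5,interpolation=3)
w=cv2.resize(cv2.imread('pics/w2.png'),(400,300)); c=np.zeros((400,800,3),np.uint8); c[:,:400]=a; c[:300,400:]=w; cv2.imwrite('pics/c3.png',c)
Q=yawq(np.pi-.107);o=get_obs();print(o['eef_pos'],o['joint_positions'])
```

```text
[592.56213427 241.7575878  140.09629568] [-0.60202809  0.51304548  0.19730022  1.65855104 -0.11683634  0.97876919
  0.84211303]
```

View pics/c3.png

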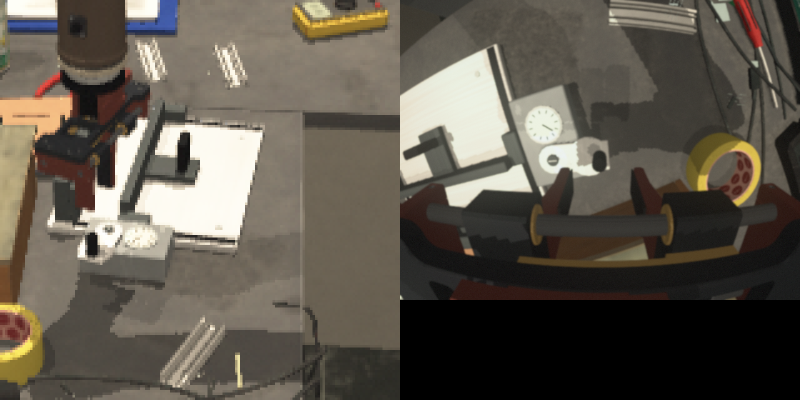

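Dial is uncovered (composite: dial at (545,125), knob now at (600,160)). Next, move to the jaw handle, closing along gauge x.

Run:
```python
from h import *
Qt=yawq(-.107+np.pi/2)
o=get_obs();R0=R.from_quat(o['orientation']);d=R.from_quat(Qt)*R0.inv();rv=d.as_rotvec();print(rv)
p=o['eef_pos'];q=R0
for k,f in enumerate([1/3,2/3,1]):
    q1=R.from_rotvec(rv*f)*R0; P=np.array(o['eef_pos'])+(np.array([502.5,2.7,140])-o['eef_pos'])*f
    print(mv(P,P0=p,Q0=q.as_quat(),Q=q1.as_quat())); p,q=P,q1
```

```text
[ 1.14252507e-04  2.97803984e-03 -1.31356451e+00]
[-0.001, -0.213, -0.0, 0.002, -0.0, 0.876]
[-0.091, -0.192, -0.0, 0.002, -0.0, 0.876]
[-0.164, -0.136, -0.0, 0.002, -0.0, 0.876]
```

>>> {"name": "servo_tool", "arguments": {"motion": [0,-0.07,0,0,0,0.3,0.4,0,-0.14,0,0,0,0.6,0.4,0,-0.213,0,0,0,0.876,0.4,0,-0.213,0,0,0,0.876,0.4]}}

```text
time_s: 4.5
eef_pos: [560.1, 157.0, 137.8]
orientation: [0.395, 0.919, -0.002, -0.001]
wrist_force: [0.1, -0.1, 0.4]
width: 0.396
gripper_force: 0.0
```

>>> {"name": "servo_tool", "arguments": {"motion": [-0.03,-0.07,0,0,0,0.3,0.4,-0.06,-0.13,0,0,0,0.6,0.4,-0.091,-0.192,0,0,0,0.876,0.4,-0.091,-0.192,0,0,0,0.876,0.4]}}

```text
time_s: 4.9
eef_pos: [530.4, 78.7, 138.2]
orientation: [0.584, 0.812, -0.001, -0.0]
wrist_force: [0.3, -0.2, 0.3]
width: 0.404
gripper_force: 0.0
```

>>> {"name": "servo_tool", "arguments": {"motion": [-0.06,-0.05,0,0,0,0.3,0.4,-0.11,-0.1,0,0,0,0.6,0.4,-0.164,-0.136,0,0,0,0.876,0.4,-0.164,-0.136,0,0,0,0.876,0.4,-0.164,-0.136,0,0,0,0.876,0.4]}}

```text
time_s: 5.4
eef_pos: [501.8, 3.3, 138.5]
orientation: [0.743, 0.669, -0.0, -0.0]
wrist_force: [-0.1, 0.8, 0.4]
width: 0.397
gripper_force: 0.0
```

Run:
```python
from h import *
o=get_obs(); print(o['eef_pos'],o['joint_positions'].round(2),o['width']); save('wrist','w3')
m=mv([502.5,2.7,48],Q=yawq(-.107+np.pi/2));print(m)
print(mv([*g2w(-212,0,0)[:2],48]), g2w(-132,0,0))
```

```text
[501.84556872   3.26717264 138.52887864] [-0.56  0.33  0.57  2.01 -0.23  0.86  0.03] 0.3969937413982524
[-0.003, 0.002, 0.226, -0.0, -0.001, 0.008]
[-0.001, -0.198, 0.226, 0.0, 0.0, 0.0] [502.75491334   3.09706448   0.        ]
```

View pics/w3.png

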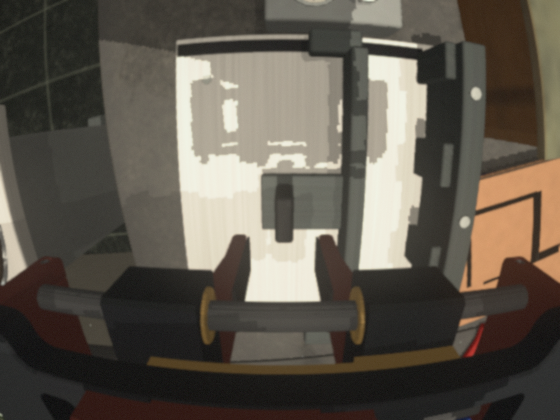

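Run:
```python
from h import *
for z in (77,27):
  for x,y in [(-139,-18),(-139,18),(-125,18),(-125,-18)]: print(z,x,y,proj('w3',g2w(x,y,z)))
print('tcp',proj('w3',np.load('pics/w3.npz')['p']), 'NL',proj('w3',g2w(-230,150,12)),'fence TL',proj('w3',g2w(0,128,82)))
```

```text
77 -139 -18 [274.3 241.6]
77 -139 18 [274.1 194.4]
77 -125 18 [293.9 194.4]
77 -125 -18 [293.2 241.7]
27 -139 -18 [275.7 220.4]
27 -139 18 [275.6 180.5]
27 -125 18 [291.9 180.6]
27 -125 -18 [291.5 220.5]
tcp [282.5 253.3] NL [176.3  36.9] fence TL [463.6  53.3]
```

Handle top is at (275–294, 190–242), as predicted. Descend, grip, pull back.

>>> {"name": "servo_tool", "arguments": {"motion": [-0.003,0.002,0.1,0,0,0,0.4,-0.003,0.002,0.18,0,0,0,0.4,-0.003,0.002,0.226,0,0,0,0.4,-0.003,0.002,0.226,0,0,0,0,-0.003,0.002,0.226,0,0,0,0,-0.003,0.002,0.226,0,0,0,0,-0.003,0.002,0.226,0,0,0,0,-0.003,0.002,0.226,0,0,0,0], "newtons": 25}}

```text
time_s: 6.25
eef_pos: [503.1, 1.5, 49.5]
orientation: [0.744, 0.668, 0.001, 0.0]
wrist_force: [1.2, 1.6, 2.3]
width: 0.158
gripper_force: 25.0
```

>>> {"name": "servo_tool", "arguments": {"motion": [0,-0.05,0,0,0,0,0,0,-0.1,0,0,0,0,0,0,-0.15,0,0,0,0,0,0,-0.19,0,0,0,0,0,0,-0.195,0,0,0,0,0,0,-0.195,0,0,0,0,0]}}

```text
time_s: 6.85
eef_pos: [425.2, 9.6, 49.4]
orientation: [0.744, 0.668, 0.001, -0.0]
wrist_force: [-3.0, 0.0, 12.5]
width: 0.161
gripper_force: 25.0
```

Run:
```python
from h import *
o=get_obs(); p=o['eef_pos'];print(p,o['width']*88,o['gripper_force'],o['wrist_force'])
d=p[:2]-G0;print('gauge x',d@[np.cos(a),np.sin(a)],d@[-np.sin(a),np.cos(a)])
```

```text
[425.18411805   9.64196706  49.42070995] 14.15349291931003 25.002008378505707 [-3.03055142e+00  6.36785272e-03  1.24940375e+01]
gauge x -209.82613381360824 -1.7767742083127764
```

Run:
```python
from h import *
o=get_obs(); p=o['eef_pos'].copy(); p[2]=150
Q1=yawq(1.165)  # tool x along guide
d=(R.from_quat(Q1)*R.from_quat(o['orientation']).inv()).as_rotvec();print(d)
u=np.array([np.cos(1.165),np.sin(1.165)]);P=np.array([464.4,363.5])-45.5*u;print(P)
print(mv([*P,150],P0=p,Q=Q1), mv([*P,6],P0=[*P,150],Q0=Q1,Q=Q1))
```

```text
[-0.00084105  0.00111281 -0.29837745]
[446.43885037 321.69513062]
[0.781, -0.031, 0.001, 0.001, -0.002, 0.597] [0.0, 0.0, 0.36, 0.0, 0.0, 0.0]
```

>>> {"name": "servo_tool", "arguments": {"motion": [0,0,0,0,0,0,0.5,0,0,0,0,0,0,0.7,0,0,-0.12,0,0,0,0.7,0,0,-0.251,0,0,0,0.7,0,0,-0.251,0,0,0,0.7]}}

```text
time_s: 7.35
eef_pos: [427.8, 9.1, 153.4]
orientation: [0.745, 0.667, 0.003, 0.002]
wrist_force: [0.7, 0.4, 0.0]
width: 0.572
gripper_force: 0.0
```

>>> {"name": "servo_tool", "arguments": {"motion": [0.1,0,0,0,0,0.1,0.7,0.22,-0.01,0,0,0,0.2,0.7,0.34,-0.015,0,0,0,0.3,0.7,0.46,-0.02,0,0,0,0.4,0.7,0.58,-0.025,0,0,0,0.5,0.7,0.7,-0.03,0,0,0,0.597,0.7,0.781,-0.031,0,0,0,0.597,0.7,0.781,-0.031,0,0,0,0.597,0.7]}}

```text
time_s: 8.15
eef_pos: [445.0, 326.5, 147.7]
orientation: [0.833, 0.553, -0.0, -0.0]
wrist_force: [0.4, 0.2, -0.0]
width: 0.7
gripper_force: 0.0
```

Run:
```python
from h import *
o=get_obs(); p=o['eef_pos'];print(p,o['joint_positions'].round(2),o['width']*88); save('wrist','w4')
u=np.array([np.cos(1.165),np.sin(1.165)]);v=np.array([-u[1],u[0]]);C=np.array([464.4,363.5])
for s,t in [(-57.5,-17),(-57.5,17),(57.5,17),(57.5,-17)]: print(proj('w4',[*(C+s*u+t*v),13]))
P=C-45.5*u;print(mv([*P,7],Q=yawq(1.165)))
```

```text
[444.96703451 326.52027881 147.73380926] [-1.12  0.39  0.52  1.89 -0.24  0.92 -0.89] 61.57727788621704
[303.8 210.6]
[268.2 210.4]
[268.1  87.3]
[305.9  87.7]
[-0.002, 0.004, 0.352, -0.001, 0.003, 0.006]
```

View pics/w4.png

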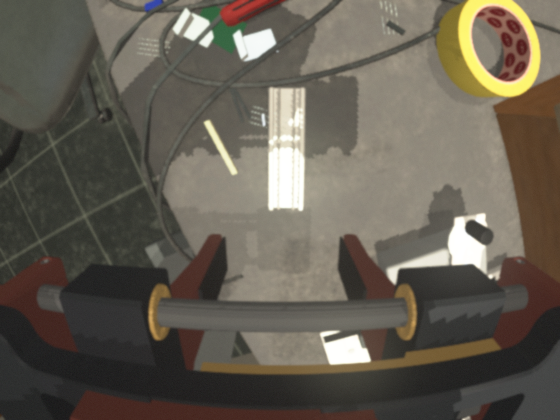

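Guide lies exactly as predicted (268–305, 87–210). Descend and grip.

>>> {"name": "servo_tool", "arguments": {"motion": [-0.002,0.004,0.12,0,0,0.006,0.7,-0.002,0.004,0.24,0,0,0.006,0.7,-0.002,0.004,0.33,0,0,0.006,0.7,-0.002,0.004,0.352,0,0,0.006,0.7,-0.002,0.004,0.352,0,0,0.006,0.7], "newtons": 20}}

```text
time_s: 8.7
eef_pos: [446.9, 318.0, 7.3]
orientation: [0.837, 0.548, -0.002, 0.0]
wrist_force: [0.3, -1.0, 0.7]
width: 0.703
gripper_force: 0.0
```

>>> {"name": "servo_tool", "arguments": {"motion": [0,0,0,0,0,0,0,0,0,0,0,0,0,0,0,0,0,0,0,0,0,0,0,0,0,0,0,0,0,0,0,0,0,0,0]}}

```text
time_s: 9.2
eef_pos: [447.6, 320.6, 9.3]
orientation: [0.836, 0.549, 0.001, -0.0]
wrist_force: [-0.8, -1.0, 7.3]
width: 0.386
gripper_force: 19.9
```

>>> {"name": "servo_tool", "arguments": {"motion": [0,0,-0.1,0,0,0,0,0,0,-0.2,0,0,0,0,0,0,-0.3,0,0,0,0,0,0,-0.4,0,0,0,0,0,0,-0.4,0,0,0,0]}}

```text
time_s: 9.7
eef_pos: [449.7, 321.4, 173.5]
orientation: [0.836, 0.548, 0.004, -0.001]
wrist_force: [0.3, -0.0, -1.6]
width: 0.382
gripper_force: 20.0
```

Run:
```python
from h import *
o=get_obs(); p=o['eef_pos'];print(p,o['width']*88,o['gripper_force'],o['wrist_force'],o['ft_torque']); save('wrist','w5');save('side','s5')
c=np.zeros((420,800,3),np.uint8);w=cv2.imread('pics/w5.png');s=cv2.imread('pics/s5.png')
c[:,:400]=w[:,80:480]; u=proj('s5',p).astype(int);print(u)
x=max(u[0]-70,0);y=max(u[1]-70,0);c[:400,400:]=cv2.resize(s[y:y+140,x:x+140],(400,400));cv2.imwrite('pics/c5.png',c)
```

```text
[449.73884515 321.44982433 173.49796297] 33.57260190579376 19.999845027923584 [ 0.28262739 -0.03678292 -1.61981363] [-0.13869901  0.05930379  0.03244185]
[318 228]
```

View pics/c5.png

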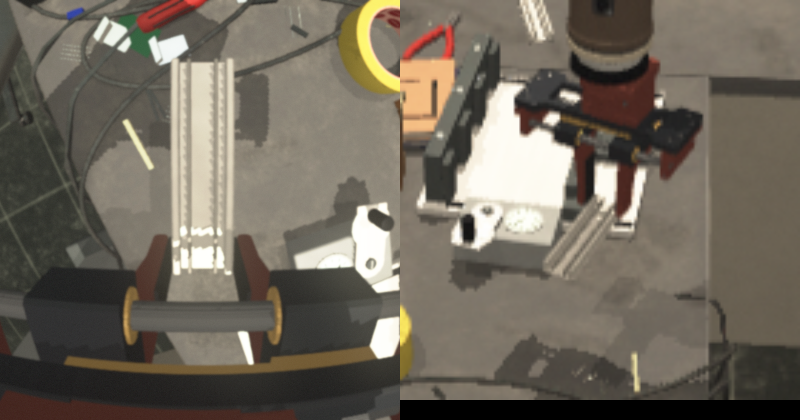

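Run:
```python
from h import *
p=np.load('pics/w5.npz')['p']; u=np.array([np.cos(1.165),np.sin(1.165),0]);v=np.array([-u[1],u[0],0])
for pit in [0,.1,.2,.3,.4,.5]:
    d=u*np.cos(pit)-[0,0,np.sin(pit)]; n=u*np.sin(pit)+[0,0,np.cos(pit)]; g=p+[0,0,-2.8]
    print(pit,[proj('w5',g+d*l+n*6.5+v*s)-[80,0] for l,s in [(103,17),(103,-17),(-12,17),(-12,-17)]])
```

```text
0 [array([166.6,  55.7]), array([236.9,  55.4]), array([171.6, 275.7]), array([233.5, 275.4])]
0.1 [array([168.7,  59.2]), array([234.8,  58.9]), array([171.4, 275.5]), array([233.8, 275.3])]
0.2 [array([170.5,  64. ]), array([232.9,  63.8]), array([171.2, 275.1]), array([234. , 274.9])]
0.3 [array([172.2,  70.1]), array([231.3,  69.9]), array([171. , 274.5]), array([234.2, 274.2])]
0.4 [array([173.7,  77.1]), array([229.8,  76.9]), array([170.7, 273.6]), array([234.4, 273.3])]
0.5 [array([175. ,  84.9]), array([228.6,  84.7]), array([170.5, 272.4]), array([234.7, 272.1])]
```

```bash
cat >> h.py <<'E'
def path(P,ang,n,P0=None,Q0=None):
    "n calls, interpolated, to world P with tool straight down and tool x at world angle ang"
    o=get_obs(); p0=np.array(o['eef_pos'] if P0 is None else P0);R0=R.from_quat(o['orientation'] if Q0 is None else Q0)
    R1=R.from_quat(yawq(ang)) if np.isscalar(ang) else R.from_quat(ang); rv=(R1*R0.inv()).as_rotvec(); p,q=p0,R0
    for f in np.arange(1,n+1)/n:
        q1=R.from_rotvec(rv*f)*R0; P1=p0+(np.array(P)-p0)*f
        print(mv(P1,P0=p,Q0=q.as_quat(),Q=q1.as_quat())); p,q=P1,q1
E
python3 - <<'E'
from h import *
path(g2w(-120,85,165),-.107,3)
E
```

```text
[-0.154, 0.136, 0.003, -0.001, -0.001, 0.846]
[-0.084, 0.187, 0.003, -0.001, -0.001, 0.846]
[0.0, 0.205, 0.003, -0.001, -0.001, 0.846]
```

>>> {"name": "servo_tool", "arguments": {"motion": [-0.05,0.045,0.002,0,0,0.25,0,-0.1,0.09,0.002,0,0,0.5,0,-0.154,0.136,0.003,0,0,0.75,0,-0.154,0.136,0.003,0,0,0.846,0]}}

```text
time_s: 10.2
eef_pos: [472.8, 236.9, 165.5]
orientation: [0.934, 0.356, -0.001, 0.001]
wrist_force: [-0.9, 0.0, -1.0]
width: 0.383
gripper_force: 20.0
```

>>> {"name": "servo_tool", "arguments": {"motion": [-0.03,0.06,0.002,0,0,0.25,0,-0.06,0.12,0.002,0,0,0.5,0,-0.084,0.187,0.003,0,0,0.75,0,-0.084,0.187,0.003,0,0,0.846,0]}}

```text
time_s: 10.6
eef_pos: [498.3, 159.3, 164.5]
orientation: [0.988, 0.152, -0.001, 0.001]
wrist_force: [-0.8, 0.1, -1.5]
width: 0.384
gripper_force: 20.0
```

>>> {"name": "servo_tool", "arguments": {"motion": [0,0.07,0.002,0,0,0.25,0,0,0.14,0.002,0,0,0.5,0,0,0.205,0.003,0,0,0.75,0,0,0.205,0.003,0,0,0.846,0,0,0.205,0.003,0,0,0.846,0]}}

```text
time_s: 11.1
eef_pos: [522.6, 84.8, 163.0]
orientation: [0.998, -0.055, -0.001, 0.001]
wrist_force: [0.5, 1.1, 0.4]
width: 0.381
gripper_force: 20.0
```

Run:
```python
from h import *
o=get_obs(); p=o['eef_pos'];print(p,o['joint_positions'].round(2),o['width']*88,g2w(-120,85,0))
print(mv(g2w(-120,85,127),Q=yawq(-.107)))
```

```text
[522.57205248  84.8419452  163.02145643] [-0.94  0.42  0.9   1.94 -0.4   0.97 -1.53] 33.515085358629 [523.76394001  86.32939472   0.        ]
[0.003, -0.004, 0.09, 0.004, 0.005, -0.006]
```

>>> {"name": "servo_tool", "arguments": {"motion": [0.003,-0.004,0.05,0.004,0.005,-0.006,0,0.003,-0.004,0.09,0.004,0.005,-0.006,0,0.003,-0.004,0.09,0.004,0.005,-0.006,0]}}

```text
time_s: 11.4
eef_pos: [522.7, 87.9, 126.0]
orientation: [0.999, -0.051, -0.001, -0.0]
wrist_force: [-0.5, 0.1, -1.1]
width: 0.382
gripper_force: 20.0
```

>>> {"name": "servo_tool", "arguments": {"motion": [0,0,0,0,0,0,0,0,0,0,0,0,0,0,0,0,0,0,0,0,0,0,0,0,0,0,0,0], "newtons": 5}}

```text
time_s: 11.8
eef_pos: [525.1, 87.5, 129.1]
orientation: [0.999, -0.052, 0.002, -0.001]
wrist_force: [0.4, 0.5, -1.8]
width: 0.381
gripper_force: 5.0
```

Run:
```python
from h import *
o=get_obs(); p=o['eef_pos'];print(p,o['width']*88,o['gripper_force'],o['wrist_force'],o['ft_torque']); save('wrist','w6');save('side','s6')
c=np.zeros((420,800,3),np.uint8);w=cv2.imread('pics/w6.png');s=cv2.imread('pics/s6.png')
c[:,:400]=w[:,80:480]; u=proj('s6',p).astype(int);print(u)
x=max(u[0]-70,0);y=max(u[1]-50,0);c[:400,400:]=cv2.resize(s[y:y+140,x:x+140],(400,400));cv2.imwrite('pics/c6.png',c)
```

```text
[525.12067854  87.49556721 129.05794694] 33.55245089927246 4.999613910913467 [ 0.39211369  0.46189303 -1.76780532] [-0.02134267  0.09371688  0.00330258]
[299 195]
```

View pics/c6.png

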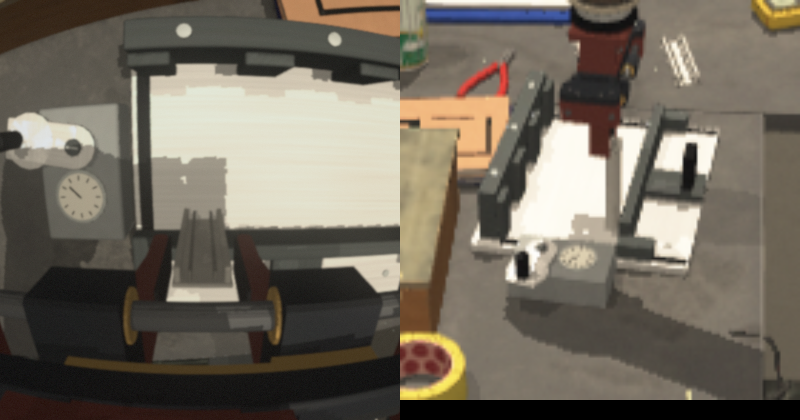

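Run:
```python
from h import *
p=np.load('pics/w6.npz')['p']
for n,P in [('landL top inner',(-10,110,72)),('land2 L',(-10,60,72)),('land2 R',(-10,25,72)),('land3 L',(-10,-25,72)),('wall L top',(0,110,82))]: print(n,proj('w6',g2w(*P))-[80,0])
for pit in [1,1.2,1.4,1.57,1.7]:
    u=np.array([np.cos(-.107),np.sin(-.107),0]);v=np.array([-u[1],u[0],0])
    d=u*np.cos(pit)-[0,0,np.sin(pit)]; n=u*np.sin(pit)+[0,0,np.cos(pit)]; g=p+[0,0,-2.8]
    print(pit,[proj('w6',g+d*l+n*6.5+v*s)-[80,0] for l,s in [(103,17),(103,-17),(-12,17),(-12,-17)]])
d=p[:2]-G0;print('gauge',d@[np.cos(a),np.sin(a)],d@[-np.sin(a),np.cos(a)])
w=cv2.imread('pics/w6.png');cv2.imwrite('pics/c7.png',cv2.resize(w[0:300,180:480],(800,600) if 0 else (600,600),interpolation=3))
```

```text
landL top inner [167.3  63.6]
land2 L [242.4  64. ]
land2 R [293.1  66.9]
land3 L [358.3  74.1]
wall L top [165.7  46.3]
1 [array([180.3, 131.4]), array([225.1, 131.6]), array([169.2, 262.8]), array([235. , 263.1])]
1.2 [array([181.4, 152.9]), array([223.9, 153.1]), array([169., 258.]), array([235.2, 258.3])]
1.4 [array([182.1, 175.3]), array([223.1, 175.5]), array([169. , 252.8]), array([235.3, 253.1])]
1.57 [array([182.5, 194.8]), array([222.5, 195. ]), array([169. , 248.3]), array([235.3, 248.6])]
1.7 [array([182.7, 210. ]), array([222.2, 210.1]), array([169.1, 244.9]), array([235.2, 245.2])]
gauge -118.77556320516402 86.3043972715797
```

View pics/c7.png

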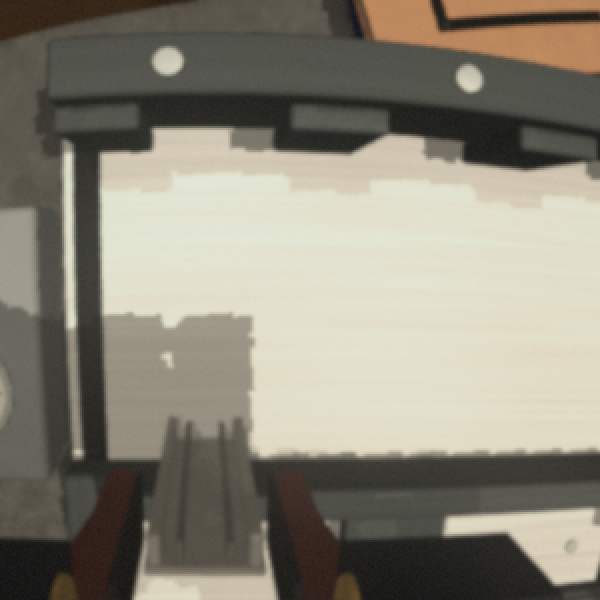

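```bash
sed -i 's/G0=np.array(\[634,-11.\])/G0=np.array([633.5,-13.])/' h.py
python3 - <<'E'
from h import *
Q=yawq(-.107)
A=g2w(-14,85,129);B=g2w(-14,85,118);C=g2w(-6,85,118)
print(mv(A,Q=Q),mv(B,Q=Q),mv(C,Q=Q),get_obs()['eef_pos'])
E
```

```text
[0.261, 0.009, 0.001, -0.005, -0.006, 0.005] [0.261, 0.009, 0.028, -0.005, -0.006, 0.005] [0.281, 0.009, 0.028, -0.005, -0.006, 0.005] [525.04430767  87.44395939 128.89694176]
```

>>> {"name": "servo_tool", "arguments": {"motion": [0.03,0.002,0,-0.005,-0.006,0.005,0,0.08,0.004,0,-0.005,-0.006,0.005,0,0.13,0.006,0,-0.005,-0.006,0.005,0,0.18,0.009,0,-0.005,-0.006,0.005,0,0.23,0.009,0,-0.005,-0.006,0.005,0,0.255,0.009,0,-0.005,-0.006,0.005,0,0.261,0.009,0.001,-0.005,-0.006,0.005,0,0.261,0.009,0.001,-0.005,-0.006,0.005,0], "newtons": 7}}

```text
time_s: 12.7
eef_pos: [627.8, 72.7, 128.1]
orientation: [0.999, -0.054, -0.001, 0.0]
wrist_force: [0.2, -0.4, -1.2]
width: 0.379
gripper_force: 7.0
```

>>> {"name": "servo_tool", "arguments": {"motion": [0,0,0.01,0,0,0,0,0,0,0.02,0,0,0,0,0,0,0.027,0,0,0,0,0,0,0.027,0,0,0,0]}}

```text
time_s: 13.1
eef_pos: [628.5, 73.1, 118.1]
orientation: [0.999, -0.053, 0.0, -0.0]
wrist_force: [0.0, 0.2, 2.8]
width: 0.383
gripper_force: 7.0
```

```bash
cat >> h.py <<'E'
def duo(n,dx=-70,dy=-50,w0=80):
    o=get_obs(); p=o['eef_pos'];print(p.round(1),round(o['width']*88,1),o['gripper_force'],o['wrist_force'].round(1)); save('wrist','w'+n);save('side','s'+n)
    c=np.zeros((420,800,3),np.uint8);w=cv2.imread(f'pics/w{n}.png');s=cv2.imread(f'pics/s{n}.png')
    c[:,:400]=w[:,w0:w0+400]; u=proj('s'+n,p).astype(int)
    x=max(u[0]+dx,0);y=max(u[1]+dy,0);c[:400,400:]=cv2.resize(s[y:y+140,x:x+140],(400,400),interpolation=3);cv2.imwrite(f'pics/c{n}.png',c)
E
python3 -c "
from h import *
duo('8')"
```

```text
[628.5  73.1 118.1] 33.7 7.000308707356453 [0.  0.2 2.8]
```

View pics/c8.png

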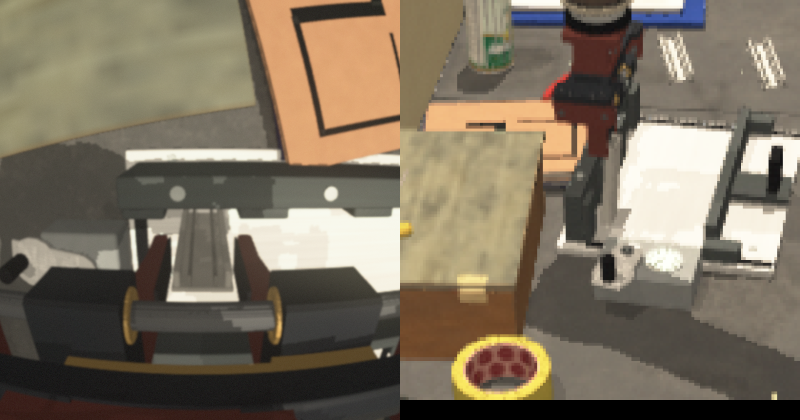

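The guide hangs in the left bay, foot on the bed (2.8 N). Push to the wall, release, rise.

>>> {"name": "servo_tool", "arguments": {"motion": [0.01,0,0,0,0,0,0,0.02,0,0,0,0,0,0,0.023,0,0,0,0,0,0,0.023,0,0,0,0,0,0]}}

```text
time_s: 13.6
eef_pos: [637.8, 71.8, 117.6]
orientation: [0.999, -0.054, -0.0, 0.0]
wrist_force: [-0.3, 1.2, 3.2]
width: 0.381
gripper_force: 7.0
```

>>> {"name": "servo_tool", "arguments": {"motion": [0,0,0,0,0,0,0.46,0,0,0,0,0,0,0.52,0,0,0,0,0,0,0.58,0,0,0,0,0,0,0.58,0,0,-0.06,0,0,0,0.58,0,0,-0.16,0,0,0,0.58,0,0,-0.2,0,0,0,0.58,0,0,-0.2,0,0,0,0.58]}}

```text
time_s: 14.4
eef_pos: [638.9, 71.7, 200.0]
orientation: [0.999, -0.054, 0.002, -0.0]
wrist_force: [0.1, 0.9, -0.3]
width: 0.582
gripper_force: 0.0
```

```bash
python3 -c "
from h import *
duo('9')
path([480,-160,230],-1.4-3.1416+6.2832-1.57,2)
print(get_obs()['joint_positions'].round(2))"
```

```text
[638.9  71.7 200. ] 51.3 0.0 [ 0.1  0.9 -0.3]
[-0.164, 0.31, -0.041, -0.0, 0.001, -0.278]
[-0.206, 0.284, -0.041, -0.0, 0.001, -0.278]
[-0.75  0.58  0.84  1.62 -0.46  1.15 -1.47]
```

View pics/c9.png

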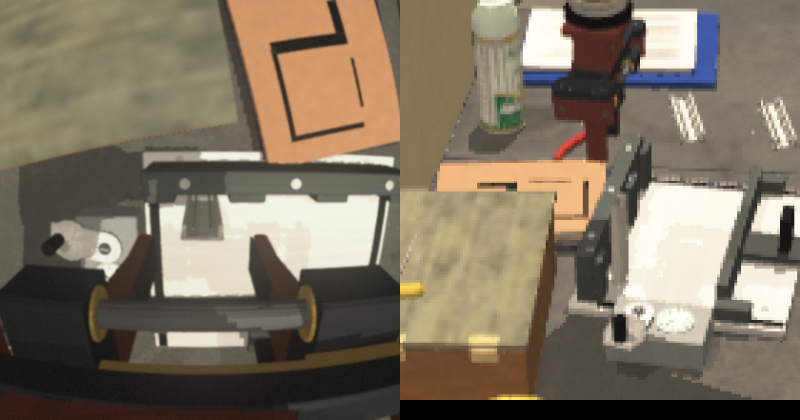

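Only one picture left, so I'll measure numerically from here. The left guide stands in its bay. Now go view the right guides.

```bash
python3 -c "
from h import *
print([proj('w9',g2w(x,y,z))-[80,0] for x,y,z in [(-13,102,127),(-13,68,127),(-13,102,12),(-13,68,12)]])
path([500,-200,225],-1.3,3)"
```

```text
[array([179.9, 225.2]), array([224.2, 225.2]), array([186.9, 191.3]), array([217.6, 191.3])]
[-0.089, 0.238, -0.023, 0.0, 0.001, 0.795]
[0.01, 0.254, -0.023, 0.0, 0.001, 0.795]
[0.107, 0.23, -0.023, 0.0, 0.001, 0.795]
```

>>> {"name": "servo_tool", "arguments": {"motion": [-0.03,0.08,-0.01,0,0,0.27,0.7,-0.06,0.16,-0.02,0,0,0.54,0.7,-0.09,0.238,-0.023,0,0,0.795,0.7,-0.09,0.238,-0.023,0,0,0.795,0.7]}}

```text
time_s: 14.9
eef_pos: [588.7, -23.9, 205.9]
orientation: [0.967, -0.255, -0.001, 0.001]
wrist_force: [0.2, -0.0, -0.4]
width: 0.699
gripper_force: 0.0
```

>>> {"name": "servo_tool", "arguments": {"motion": [0,0.08,-0.01,0,0,0.27,0.7,0.01,0.17,-0.02,0,0,0.54,0.7,0.01,0.254,-0.023,0,0,0.795,0.7,0.01,0.254,-0.023,0,0,0.795,0.7]}}

```text
time_s: 15.3
eef_pos: [543.3, -113.6, 215.4]
orientation: [0.898, -0.44, -0.001, 0.001]
wrist_force: [0.3, -0.1, -0.9]
width: 0.702
gripper_force: 0.0
```

>>> {"name": "servo_tool", "arguments": {"motion": [0.03,0.08,-0.01,0,0,0.27,0.7,0.07,0.16,-0.02,0,0,0.54,0.7,0.107,0.23,-0.023,0,0,0.795,0.7,0.107,0.23,-0.023,0,0,0.795,0.7,0.107,0.23,-0.023,0,0,0.795,0.7]}}

```text
time_s: 15.8
eef_pos: [500.4, -199.6, 224.4]
orientation: [0.797, -0.604, -0.001, 0.001]
wrist_force: [0.6, -0.6, 0.2]
width: 0.7
gripper_force: 0.0
```

```bash
cat >> h.py <<'E'
def bird(f,x0,x1,y0,y1,z,s=2):
    "bird's-eye resample of picture f on plane z, s px per mm; row = x, col = y"
    d=np.load(f'pics/{f}.npz'); xs=np.arange(x0,x1,1/s); ys=np.arange(y0,y1,1/s)
    M=np.array([[proj(f,[x,y,z]) for y in ys[::8]] for x in xs[::8]],np.float32)
    M=cv2.resize(M,(len(ys),len(xs)),interpolation=1)
    return cv2.remap(d['img'],M[...,0].copy(),M[...,1].copy(),1)
def guides(f,x0,x1,y0,y1,z=13,s=2,th=150):
    b=bird(f,x0,x1,y0,y1,z,s); h=cv2.cvtColor(b,cv2.COLOR_RGB2HSV)
    m=((h[...,2]>th)&(h[...,1]<70)).astype(np.uint8)*255; m=cv2.morphologyEx(m,cv2.MORPH_CLOSE,np.ones((9,9)))
    for c in cv2.findContours(m,0,2)[0]:
        if cv2.contourArea(c)>1500*s*s*.6:
            (cy,cx),(w,hh),an=cv2.minAreaRect(c); bx=cv2.boxPoints(((cy,cx),(w,hh),an))
            e=max([bx[1]-bx[0],bx[2]-bx[1]],key=np.linalg.norm)
            print('C',round(x0+cx/s,1),round(y0+cy/s,1),'size',round(w/s,1),round(hh/s,1),'ang',round(np.arctan2(e[0],e[1])%np.pi,3))
E
python3 -c "
from h import *
o=get_obs();print(o['eef_pos'],o['joint_positions'].round(2));save('wrist','w10')
for th in (110,140,170): print(th);guides('w10',380,650,-420,-230,th=th)"
```

```text
[ 500.44665318 -199.56293313  224.38019875] [-0.6   0.5   1.25  1.85 -0.52  1.17 -2.04]
110
C 514.8 -325.2 size 269.5 189.5 ang 0.0
140
C 578.0 -324.4 size 36.1 116.5 ang 1.829
C 451.0 -319.5 size 37.8 116.9 ang 1.816
170
C 578.0 -324.5 size 34.3 115.0 ang 1.827
C 451.2 -319.2 size 35.2 114.8 ang 1.808
```

```bash
python3 -c "
from h import *
an=1.828-np.pi;u=np.array([np.cos(an),np.sin(an)]);P=np.array([578,-324.5])-45.5*u;print(P)
Q=yawq(an);print(mv([*P,120],Q=Q),mv([*P,7],Q=Q))"
```

```text
[ 566.42583703 -280.49671885]
[0.241, -0.103, 0.261, 0.003, 0.001, 0.036] [0.241, -0.103, 0.543, 0.003, 0.001, 0.036]
```

>>> {"name": "servo_tool", "arguments": {"motion": [0.12,-0.05,0.04,0,0,0.036,0.7,0.241,-0.103,0.08,0.003,0.001,0.036,0.7,0.241,-0.103,0.2,0.003,0.001,0.036,0.7,0.241,-0.103,0.3,0.003,0.001,0.036,0.7,0.241,-0.103,0.4,0.003,0.001,0.036,0.7,0.241,-0.103,0.4,0.003,0.001,0.036,0.7]}}

```text
time_s: 16.45
eef_pos: [563.8, -278.2, 59.4]
orientation: [0.792, -0.611, -0.004, 0.001]
wrist_force: [-0.3, 0.2, 0.9]
width: 0.698
gripper_force: 0.0
```

```bash
python3 -c "
from h import *
o=get_obs();print(o['eef_pos'],o['joint_positions'].round(2));save('wrist','w11')
guides('w11',500,650,-420,-230,th=160)
an=1.828-np.pi
Q=yawq(an);print(mv([566.4,-280.5,7],Q=Q))"
```

```text
[ 563.81476129 -278.22035237   59.4489586 ] [-0.23  0.81  0.96  1.77 -0.77  1.   -1.85]
C 579.3 -325.0 size 32.9 113.9 ang 1.828
[0.003, -0.003, 0.14, 0.006, 0.006, -0.002]
```

>>> {"name": "servo_tool", "arguments": {"motion": [0.003,-0.003,0.08,0.006,0.006,-0.002,0.7,0.003,-0.003,0.138,0.006,0.006,-0.002,0.7,0.003,-0.003,0.138,0.006,0.006,-0.002,0.7,0.003,-0.003,0.138,0.006,0.006,-0.002,0,0.003,-0.003,0.138,0.006,0.006,-0.002,0,0.003,-0.003,0.138,0.006,0.006,-0.002,0,0.003,-0.003,0.138,0.006,0.006,-0.002,0,0.003,-0.003,0.138,0.006,0.006,-0.002,0], "newtons": 20}}

```text
time_s: 17.3
eef_pos: [567.9, -283.4, 11.3]
orientation: [0.791, -0.612, 0.003, -0.001]
wrist_force: [-0.6, 1.5, 6.6]
width: 0.382
gripper_force: 20.0
```

>>> {"name": "servo_tool", "arguments": {"motion": [0,0,-0.1,0,0,0,0,0,0,-0.2,0,0,0,0,0,0,-0.295,0,0,0,0,0,0,-0.295,0,0,0,0,0,0,-0.295,0,0,0,0]}}

```text
time_s: 17.8
eef_pos: [566.9, -282.7, 128.8]
orientation: [0.791, -0.612, 0.003, -0.001]
wrist_force: [-1.1, 0.1, -2.0]
width: 0.379
gripper_force: 20.0
```

>>> {"name": "servo_tool", "arguments": {"motion": [0,0,0,0,0,0,0,0,0,0,0,0,0,0,0,0,0,0,0,0,0,0,0,0,0,0,0,0,0,0,0,0,0,0,0], "newtons": 5}}

```text
time_s: 18.3
eef_pos: [566.5, -282.8, 127.8]
orientation: [0.791, -0.612, 0.002, -0.0]
wrist_force: [-0.6, -0.5, -2.0]
width: 0.378
gripper_force: 5.0
```

```bash
python3 -c "
from h import *
o=get_obs();print(o['eef_pos'],o['joint_positions'].round(2),o['width']*88,o['wrist_force'],o['ft_torque'])
P=g2w(-70,0,152); path(P,-.107,3)"
```

```text
[ 566.45029485 -282.8117499   127.75747152] [-0.27  0.73  1.03  1.72 -0.7   1.1  -1.9 ] 33.26193615024613 [-0.59214342 -0.49110029 -1.96321049] [0.02871573 0.09934942 0.04635508]
[-0.224, -0.056, -0.021, -0.0, -0.003, -0.807]
[-0.184, -0.14, -0.02, -0.0, -0.003, -0.807]
[-0.115, -0.201, -0.02, -0.0, -0.003, -0.807]
```

```bash
python3 -c "
from h import *
save('wrist','w12');g=cv2.cvtColor(np.load('pics/w12.npz')['img'],7)
print(g[60:300:12,262:302].mean(1).round())
g=cv2.cvtColor(np.load('pics/w6.npz')['img'],7);print(g[60:300:12,262:302].mean(1).round())"
```

```text
[123. 122. 122. 124. 123. 123. 120. 120. 117. 110. 120. 147. 147. 147.
 146. 130. 111. 123. 113.  97.]
[ 42. 188. 203. 225. 225. 227. 225. 223. 213. 149. 151. 145. 145. 111.
  83.  79.  77.  77.  80. 171.]
```

>>> {"name": "servo_tool", "arguments": {"motion": [-0.05,-0.01,-0.02,0,0,-0.2,0,-0.1,-0.025,-0.021,0,0,-0.4,0,-0.15,-0.04,-0.021,0,0,-0.6,0,-0.2,-0.05,-0.021,0,-0.003,-0.807,0,-0.224,-0.056,-0.021,0,-0.003,-0.807,0], "newtons": 8}}

```text
time_s: 18.85
eef_pos: [566.0, -188.7, 136.4]
orientation: [0.898, -0.439, 0.002, -0.001]
wrist_force: [-0.3, 0.6, -1.7]
width: 0.37
gripper_force: 8.0
```

>>> {"name": "servo_tool", "arguments": {"motion": [-0.05,-0.035,-0.02,0,0,-0.2,0,-0.1,-0.07,-0.02,0,0,-0.4,0,-0.14,-0.105,-0.02,0,0,-0.6,0,-0.184,-0.14,-0.02,0,-0.003,-0.807,0]}}

```text
time_s: 19.25
eef_pos: [565.1, -97.8, 144.4]
orientation: [0.968, -0.252, 0.002, -0.0]
wrist_force: [-0.7, 1.2, -1.5]
width: 0.371
gripper_force: 8.0
```

>>> {"name": "servo_tool", "arguments": {"motion": [-0.03,-0.05,-0.02,0,0,-0.2,0,-0.06,-0.1,-0.02,0,0,-0.4,0,-0.09,-0.15,-0.02,0,0,-0.6,0,-0.115,-0.19,-0.02,0,-0.003,-0.807,0,-0.115,-0.201,-0.02,0,-0.003,-0.807,0,-0.115,-0.201,-0.02,0,-0.003,-0.807,0]}}

```text
time_s: 19.85
eef_pos: [564.6, -5.6, 152.3]
orientation: [0.998, -0.055, 0.001, 0.0]
wrist_force: [0.4, -1.4, -0.7]
width: 0.375
gripper_force: 8.0
```

```bash
python3 -c "
from h import *
save('wrist','w13');o=get_obs();print(o['eef_pos'],o['joint_positions'].round(2),o['width']*88,o['wrist_force'])
g=cv2.cvtColor(np.load('pics/w13.npz')['img'],7)
print(g[60:300:12,262:302].mean(1).round(), g[250,240:330:4], g[210,240:330:4])
Q=yawq(-.107)
print(mv(g2w(-14,0,140),Q=Q),mv(g2w(-14,0,121),Q=Q),mv(g2w(-6,0,120),Q=Q))"
```

```text
[564.42718297  -6.59005512 152.27214854] [-0.68  0.48  0.82  1.87 -0.42  0.98 -1.36] 32.51682491245767 [ 0.43813795  0.26822464 -1.02066197]
[140. 162. 163.  98. 142. 123. 225. 239. 178. 176. 173. 133. 107. 103.
 102.  96.  92.  90.  90.  83.] [ 60  55  49 149 129  95  96  93  81  98  98  96  98  81  91  93  96 136
 169  51  59  64  63] [157 157 156 157 156 131 106 102  91 104 111 112 110  96 112 112 200 233
 239 240 240 239 240]
[0.138, -0.003, 0.031, 0.001, -0.004, -0.008] [0.138, -0.003, 0.078, 0.001, -0.004, -0.008] [0.158, -0.003, 0.081, 0.001, -0.004, -0.008]
```

>>> {"name": "servo_tool", "arguments": {"motion": [0.04,-0.001,0.01,0,0,0,0,0.09,-0.003,0.02,0,0,0,0,0.13,-0.003,0.03,0,-0.004,-0.008,0,0.138,-0.003,0.031,0,-0.004,-0.008,0,0.138,-0.003,0.05,0,-0.004,-0.008,0,0.138,-0.003,0.065,0,-0.004,-0.008,0,0.138,-0.003,0.078,0,-0.004,-0.008,0,0.138,-0.003,0.078,0,-0.004,-0.008,0]}}

```text
time_s: 20.7
eef_pos: [618.7, -9.9, 120.7]
orientation: [0.999, -0.051, -0.0, -0.0]
wrist_force: [-0.0, -0.0, -1.3]
width: 0.372
gripper_force: 8.0
```

```bash
python3 -c "
from h import *
save('wrist','w14');o=get_obs();print(o['eef_pos'],o['width']*88,o['wrist_force'],o['gripper_force'])
g=cv2.cvtColor(np.load('pics/w14.npz')['img'],7)
print(g[140:300:8,262:302].mean(1).round())
print([proj('w14',g2w(-10,y,72)) for y in (-25,25)])"
```

```text
[618.65699623  -9.92968312 120.86725947] 31.781955961417037 [ 1.15438077 -0.93307326 -0.99133101] 10.124064405681565
[179. 179. 177.  59.  65.  81. 102.  93.  79. 108. 105. 106. 103. 100.
 100. 102.  98. 101. 107. 229.]
[array([321. , 216.8]), array([247.9, 216.5])]
```

>>> {"name": "servo_tool", "arguments": {"motion": [0,0.004,0.007,0,0,0,0,0,0.004,0.012,0,0,0,0,0,0.004,0.012,0,0,0,0]}}

```text
time_s: 21.05
eef_pos: [618.6, -11.6, 116.0]
orientation: [0.999, -0.051, -0.001, -0.0]
wrist_force: [-0.4, -0.7, -0.6]
width: 0.06
gripper_force: 0.0
```

```bash
python3 -c "
from h import *
o=get_obs();print(o['eef_pos'],o['width']*88,o['wrist_force'],o['gripper_force'])
save('scene','sc14');save('wrist','w14b')
g=cv2.cvtColor(np.load('pics/w14b.npz')['img'],7)
print(g[140:300:8,262:302].mean(1).round())
for r in (235,250,265,275): print(r,g[r,230:340:4])"
```

```text
[618.59474937 -11.57966559 115.99178937] 5.283960355928887 [-0.414981   -0.65910377 -0.60593801] 0.0383675038756337
[175. 176. 176.  63.  57.  99.  96.  99.  95. 106. 109. 106.  78.  64.
  60.  58.  56.  50.  47.  55.]
235 [233 233 221 220 221 237 238 235 227  83  67  69  95  81  92  70  65  65
  83  99 110 117 239 241 240 240 242 242]
250 [232 231 232 232 233 232 233 232 123  60  58  60  49  89  46  55  56  58
  62  83  98 107 104 203 237 237 237 237]
265 [231 231 232 232 233 237 239  66  57  56  56  55  48  94  47  52  52  55
  56  56  78  89 102 105 119 235 237 237]
275 [57 54 55 52 49 49 49 47 45 44 43 50 41 97 44 49 44 44 42 45 46 47 50 48
 52 53 57 58]
```

The guide slipped out of the grip (width 5 mm). I'll stop, rise straight up and look.

>>> {"name": "servo_tool", "arguments": {"motion": [0,0,-0.05,0,0,0,0.06,0,0,-0.15,0,0,0,0.06,-0.1,0,-0.28,0,0,0,0.06,-0.25,0,-0.28,0,0,0,0.3,-0.35,0,-0.28,0,0,0,0.7,-0.35,0,-0.28,0,0,0,0.7,-0.35,0,-0.28,0,0,0,0.7]}}

```text
time_s: 21.85
eef_pos: [478.7, 3.4, 228.8]
orientation: [0.999, -0.05, -0.0, -0.002]
wrist_force: [-0.3, -0.3, -0.4]
width: 0.391
gripper_force: 0.0
```

```bash
python3 -c "
from h import *
save('wrist','w15');save('scene','sc15');save('side','s15');o=get_obs();print(o['eef_pos'],o['joint_positions'].round(2))
w=cv2.imread('pics/w15.png');s=cv2.imread('pics/sc15.png');t=cv2.imread('pics/s15.png')
c=np.zeros((600,800,3),np.uint8);c[:300,:400]=w[:300,80:480]
c[300:,:400]=cv2.resize(s[185:285,225:358],(400,300),interpolation=3)
c[:360,400:]=cv2.resize(t[165:273,250:370],(400,360),interpolation=3)
c[360:,400:]=cv2.resize(w[130:250,180:380],(400,240),interpolation=3);cv2.imwrite('pics/c15.png',c)"
```

```text
[481.26898028   2.78844158 228.67173631] [-0.91  0.2   0.94  1.97 -0.19  1.06 -1.56]
```

View pics/c15.png

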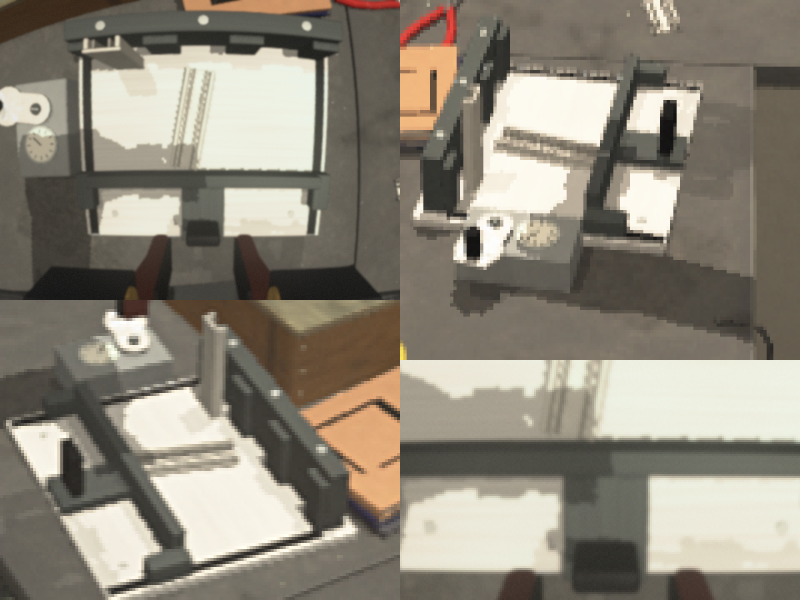

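The picture shows the first guide upright in the left bay (wrist inset ~(105,45)). The dropped guide lies flat on the bed, with corners at about wrist px (270,68),(292,72),(277,168),(252,165). Measure and re-pick it.

```bash
python3 -c "
from h import *
for p in [(268,67),(293,71),(277,168),(252,165)]:
    P=at('w15',*p,25);d=P[:2]-G0;print(P,(d@[np.cos(a),np.sin(a)]).round(1),(d@[-np.sin(a),np.cos(a)]).round(1))
print('upright top',[proj('w15',g2w(x,y,z))-[80,0] for x,y,z in [(-13,102,127),(-13,68,127),(0,102,127)]])
b=bird('w15',460,640,-80,60,25,2)
g=cv2.cvtColor(b,7); np.set_printoptions(linewidth=250)
for x in (500,530,560,590,610): print(x,g[(x-460)*2,::6])
"
```

```text
[607.9   6.8  25. ] -27.6 17.0
[600.5 -20.2  25. ] -32.0 -10.7
[492.8   8.6  25. ] -142.2 6.5
[499.2  36.6  25. ] -138.8 35.0
upright top [array([81.8, 38.5]), array([120.4,  34.6]), array([82.4, 24.2])]
500 [236 236 236 235 236 235 236 236 236 237 237 237 237 237 237 237 237 237 236 236 236 236 236 236 235 235 235 235 235 219 190 157 137 142 156 157 156 127 139 137 150 157 157 157 156 155 154]
530 [236 236 236 237 236 236 236 236 236 237 237 237 238 238 237 238 238 238 238 238 237 238 238 238 237 238 229 223 194 173 186 221 238 238 206 183 198 222 183 231 234 234 234 233 232 232 233]
560 [239 238 239 239 239 238 239 239 238 239 239 239 240 239 238 239 239 239 239 239 239 239 239 232 222 207 179 181 227 236 234 217 177 211 219 183 214 235 236 236 235 235 235 234 234 234 234]
590 [239 239 239 239 239 239 239 239 239 238 238 238 238 238 238 238 238 238 238 238 235 221 220 177 185 216 238 239 228 173 207 216 197 222 238 238 238 238 238 238 237 237 232 222 221 220 220]
610 [225 225 225 225 225 225 225 224 224 223 224 223 223 224 230 235 236 236 236 237 237 237 238 238 238 238 237 235 235 227 216 194 224 225 226 231 233 232 233 233 233 234 235 235 227 220 220]
```

```bash
python3 -c "
from h import *
Q=yawq(-.27);print(mv([514,20,90],Q=Q),mv([514,20,19],Q=Q),get_obs()['width'])"
```

```text
[0.077, -0.051, 0.347, 0.0, -0.002, 0.337] [0.077, -0.051, 0.524, 0.0, -0.002, 0.337] 0.5196788901611976
```

>>> {"name": "servo_tool", "arguments": {"motion": [0.077,-0.051,0.1,0,0,0.15,0.7,0.077,-0.051,0.2,0,0,0.337,0.7,0.077,-0.051,0.3,0,0,0.337,0.7,0.077,-0.051,0.4,0,0,0.337,0.7,0.077,-0.051,0.4,0,0,0.337,0.7]}}

```text
time_s: 22.5
eef_pos: [510.1, 18.7, 63.5]
orientation: [0.991, -0.135, -0.004, 0.002]
wrist_force: [-0.8, 0.3, 0.5]
width: 0.699
gripper_force: 0.0
```

```bash
python3 -c "
from h import *
Q=yawq(-.27);print(mv([514,20,19],Q=Q));o=get_obs();print(o['eef_pos'],o['width']);save('wrist','w16')
g=cv2.cvtColor(np.load('pics/w16.npz')['img'],7);np.set_printoptions(linewidth=250)
for r in (140,170,200,215,225): print(r,g[r,230:340:3])
u=np.array([np.cos(-.27),np.sin(-.27)]);v=np.array([-u[1],u[0]]);C=np.array([550,10.])
for s,t in [(-57.5,-17),(-57.5,17),(57.5,17),(57.5,-17)]: print(proj('w16',[*(C+s*u+t*v),25]))"
```

```text
[0.009, -0.006, 0.111, 0.012, 0.015, -0.003]
[510.14731322  18.68222135  63.4599877 ] 0.6987205464777443
140 [205 204 205 205 204 204 205 168 146 207 169 181 143 141 181 206 207 209 199 154 152 168 147 124 204 192 202 207 208 208 208 209 207 207 205 204 203]
170 [203 200 202 202 200 201 201 152 142 202 174 168 140 144 183 204 204 204 203 167 131 143 135 136 205 187 201 205 204 204 205 205 206 205 203 205 204]
200 [130 129 129 129 128 129 129 129 125 131 117 110 131  97 112 133 138 135 136 132 102 115 129 109 128 108 120 131 131 130 132 131 132 134 133 132 135]
215 [128 130 130 143 192 200 199 188 130 165 136 110 124  97 113 131 131 131 131 126  96 111 125 112 126 110 130 132 132 132 131 132 132 132 130 130 164]
225 [129 125 114 112 145 178 184 173 114 177 179 111 109  95 112 128 128 128 127 125  94 114 122 115 127 111 129 129 129 127 128 128 126 130 129 130 146]
[303.7 251.6]
[253.3 251.7]
[249.7  74.5]
[305.9  74.3]
```

>>> {"name": "servo_tool", "arguments": {"motion": [0.009,-0.006,0.06,0.012,0.015,0,0.7,0.009,-0.006,0.109,0.012,0.015,0,0.7,0.009,-0.006,0.109,0.012,0.015,0,0.7,0.009,-0.006,0.109,0.012,0.015,0,0,0.009,-0.006,0.109,0.012,0.015,0,0,0.009,-0.006,0.109,0.012,0.015,0,0,0.009,-0.006,0.109,0.012,0.015,0,0,0.009,-0.006,0.109,0.012,0.015,0,0], "newtons": 20}}

```text
time_s: 23.35
eef_pos: [517.0, 21.0, 25.4]
orientation: [0.991, -0.135, 0.004, -0.003]
wrist_force: [-1.0, -2.5, 6.3]
width: 0.282
gripper_force: 3.2
```

```bash
python3 -c "
from h import *
o=get_obs();print(o['eef_pos'],o['width']*88,o['wrist_force'],o['gripper_force'])
print(mv(g2w(-118,0,126),Q=yawq(-.107)))"
```

```text
[517.02271947  20.97760395  25.43787156] 24.858162604061253 [-1.02144828 -2.5421566   6.28991279] 3.200415148457978
[0.014, 0.05, -0.252, -0.012, -0.017, -0.327]
```

>>> {"name": "servo_tool", "arguments": {"motion": [0,0,0,0,0,0,0,0,0,0,0,0,0,0]}}

```text
time_s: 23.55
eef_pos: [517.2, 20.6, 25.5]
orientation: [0.991, -0.135, 0.005, -0.003]
wrist_force: [-0.4, -2.5, 6.1]
width: 0.101
gripper_force: 3.3
```

```bash
python3 -c "
from h import *
o=get_obs();print(o['eef_pos'],o['width']*88,o['wrist_force'],o['gripper_force']);save('wrist','w17')
g=cv2.cvtColor(np.load('pics/w17.npz')['img'],7);np.set_printoptions(linewidth=250)
for r in (100,140,170,200,215,225,240,255): print(r,g[r,230:340:3])"
```

```text
[517.15647397  20.55718144  25.45446004] 8.89516654089609 [-0.42268032 -2.46492239  6.13132978] 3.2967382326023653
100 [181 180 180 178 178 179 155 121 131 184 170 138 121 122 128 158 192 193 192 192 193 158 135 125 151 157 114 134 192 169 178 182 183 183 183 184 185]
140 [182 181 183 181 184 182 132 125 179 176 132 156 120 129 138 169 185 186 188 188 182 145 124 145 128 120 131 192 171 174 184 184 184 183 184 184 185]
170 [180 180 179 179 181 137 119 149 182 144 142 118 126 126 162 179 182 182 183 179 125 115 136 164 121 115 182 174 161 180 181 183 182 183 182 183 181]
200 [174 120 117 116 117 118 115 165 149  96 108 119 106  95 116 120 117 120 117 122 142 128 149 121 106 177 179 161 181 182 177 126 119 119 122 119 118]
215 [116 118 116 116 117 114 108 117 108  90 104 107  83 108 120 118 119 118 117 116  87  90 107 113  98 114 102 106 117 115 115 116 117 117 116 118 116]
225 [113 113 114 114 113 115 105 116 100  94 108 100  82 107 119 119 120 119 118 114  84  99 114  99 103 112 117 108 114 115 115 116 115 116 116 115 114]
240 [113 112 112 112 113 114 108 115  88  44  37  38  35  40  39  88  95  95  95  82  59  37  38  37  41  38  91 158 115 113 116 103  95  95  97  95  96]
255 [ 94  92  96 100  93  92  88  92  39  33  34  32  30  31  29  83  91  92  91  72  52  26  33  35  36  35  36  83 112  91  91  92  93  92  93  93  93]
```

The fingertips rode over the guide's top, so the tips sit at TCP height and I need to go lower. Reopen, descend deeper.

>>> {"name": "servo_tool", "arguments": {"motion": [0,0,-0.02,0,0,0,0.4,0,0,-0.02,0,0,0,0.7,0,0,-0.02,0,0,0,0.7,0,0,-0.02,0,0,0,0.7,0,0,-0.02,0,0,0,0.7,0,0,-0.02,0,0,0,0.7]}}

```text
time_s: 24.2
eef_pos: [516.3, 21.2, 32.6]
orientation: [0.991, -0.135, 0.004, -0.003]
wrist_force: [-0.2, -0.3, 0.9]
width: 0.561
gripper_force: 0.0
```

```bash
python3 -c "
from h import *
o=get_obs();print(o['eef_pos'],o['width']*88,o['wrist_force'],o['gripper_force']);save('wrist','w18')
print(mv([514.5,19.9,15],Q=yawq(-.27)))
g=cv2.cvtColor(np.load('pics/w18.npz')['img'],7);np.set_printoptions(linewidth=250)
for r in (100,140,170,200,215,225,240,255): print(r,g[r,230:340:3])"
```

```text
[516.33142124  21.16408235  32.56569019] 49.35817954301353 [-0.20925031 -0.30563388  0.88890698] 0.0
[-0.004, 0.005, 0.044, -0.012, -0.013, -0.001]
100 [186 187 186 185 184 186 185 133 120 157 191 147 150 128 134 134 187 199 199 199 201 186 128 121 157 170 115 150 200 171 187 190 190 191 191 193 193]
140 [188 187 187 188 188 188 185 136 147 191 158 154 150 123 131 180 191 192 193 193 149 161 133 155 136 120 149 199 169 189 191 192 191 192 192 192 192]
170 [186 187 187 189 189 189 148 124 177 182 140 154 123 132 165 187 190 188 188 190 162 113 135 128 121 127 191 173 170 185 187 186 185 185 184 185 184]
200 [142 131 169 160 147 126 120 141 188 151 127 113 121  95 105 122 123 121 120 122 108  92 112 120  98 121 114 109 120 122 120 120 122 122 120 120 119]
215 [121 119 119 120 118 120 116 112 121  96 110 122  89  93 121 123 122 121 122 121  93  89 116 112 105 118 103 119 123 121 120 121 122 120 118 118 119]
225 [115 117 117 117 118 119 117 115 121  91 110 116  85 101 123 125 123 122 124 119  86  92 116  99 111 113 100 119 119 118 119 120 120 118 120 120 120]
240 [ 39  36  62  96  96  95  93  96  95 126 116 118 106  97  98 108 119 118 118 103  83 112 113  96 117 103 117 120 119 119 116 115 118  54  38  43  42]
255 [ 28  28  41  91  93  93  89  94  88 122 131 103 104  98  97  98 110  98  97  75  80  97  89  89  95  93 110 108 106 112 114 112  96  35  30  33  37]
```

>>> {"name": "servo_tool", "arguments": {"motion": [-0.004,0,0.03,-0.012,-0.013,0,0.7,-0.004,0,0.046,-0.012,-0.013,0,0.7,-0.004,0,0.046,-0.012,-0.013,0,0.7,-0.004,0,0.046,-0.012,-0.013,0,0.7]}}

```text
time_s: 24.65
eef_pos: [514.7, 21.4, 13.8]
orientation: [0.991, -0.135, -0.0, 0.0]
wrist_force: [-0.0, -0.9, -1.7]
width: 0.7
gripper_force: 0.0
```

>>> {"name": "servo_tool", "arguments": {"motion": [0,0,0.003,0,0,0,0.7,0,0,0.003,0,0,0,0.5,0,0,0.003,0,0,0,0.3,0,0,0.003,0,0,0,0,0,0,0.003,0,0,0,0,0,0,0.003,0,0,0,0]}}

```text
time_s: 25.25
eef_pos: [515.1, 21.7, 13.2]
orientation: [0.991, -0.135, 0.0, -0.0]
wrist_force: [-1.2, 0.4, 0.1]
width: 0.387
gripper_force: 19.9
```

```bash
python3 -c "
from h import *
print(mv(g2w(-118,0,118),Q=yawq(-.107)))"
```

```text
[0.018, 0.053, -0.262, -0.001, -0.001, -0.327]
```

>>> {"name": "servo_tool", "arguments": {"motion": [0,0,-0.1,0,0,0,0,0,0,-0.2,0,0,0,0,0.018,0.053,-0.262,0,0,-0.2,0,0.018,0.053,-0.262,0,0,-0.327,0,0.018,0.053,-0.262,0,0,-0.327,0]}}

```text
time_s: 25.75
eef_pos: [516.6, -0.8, 118.7]
orientation: [0.999, -0.053, 0.001, -0.001]
wrist_force: [0.3, 0.4, -0.8]
width: 0.382
gripper_force: 20.0
```

>>> {"name": "servo_tool", "arguments": {"motion": [0,0,0,0,0,0,0,0,0,0,0,0,0,0,0,0,0,0,0,0,0,0,0,0,0,0,0,0], "newtons": 5}}

```text
time_s: 26.15
eef_pos: [516.0, -0.6, 117.4]
orientation: [0.999, -0.054, -0.0, 0.0]
wrist_force: [0.2, 0.5, -0.9]
width: 0.384
gripper_force: 5.0
```

```bash
cat >> h.py <<'E'
def hang(n):
    save('wrist',n);o=get_obs();print(o['eef_pos'].round(1),round(o['width']*88,1),o['wrist_force'].round(1),o['gripper_force'],o['joint_positions'].round(2))
    g=cv2.cvtColor(np.load(f'pics/{n}.npz')['img'],7);np.set_printoptions(linewidth=250)
    for r in range(60,300,12): print(r,g[r,240:325:4])
    p=np.load(f'pics/{n}.npz')['p'];an=R.from_quat(np.load(f'pics/{n}.npz')['q']).as_matrix()[:2,0];u=np.array([*an,0]);v=np.array([-u[1],u[0],0])
    for pit in [0,.8,1.2,1.57,1.7]:
        d=u*np.cos(pit)-[0,0,np.sin(pit)]; nn=u*np.sin(pit)+[0,0,np.cos(pit)]; gg=p+[0,0,5.3]
        print(pit,[proj(n,gg+d*l+nn*6.5+v*s) for l,s in [(95,17),(95,-17),(-20,17)]])
E
python3 -c "
from h import *
hang('w19')"
```

```text
[516.1  -0.6 117.5] 34.1 [ 0.3 -0.9 -1.7] 4.999985843896866 [-0.72  0.45  0.81  2.01 -0.42  0.86 -1.35]
60 [ 65  52  50  79  85  92  98 101 103 112 114 115 117  75  71  66  65  60  55  41  42  69]
72 [ 72  80 108 202 203 202 204 205 204 203 207 204 205 190 183 198 137 147 175 103  98  87]
84 [200 200 200 201 202 203 203 206 209 211 219 219 219 223 206 211 212 212 218 217 210 209]
96 [224 222 222 223 223 224 224 224 224 225 225 224 225 225 225 224 226 226 226 226 227 227]
108 [224 224 225 224 225 224 224 224 226 225 225 226 226 227 227 227 227 227 228 228 227 228]
120 [227 227 228 229 228 228 227 227 228 227 227 228 228 227 228 228 228 228 227 228 228 228]
132 [225 224 224 225 226 226 225 226 227 226 226 226 226 226 227 227 227 226 227 226 228 225]
144 [225 225 224 224 225 224 224 224 225 226 225 226 225 225 225 227 226 226 227 227 226 227]
156 [223 224 225 225 226 224 225 225 226 226 226 226 222 222 220 226 226 227 227 227 227 226]
168 [148 149 148 149 149 149 149 148 150 149 149 149 152 151 150 152 152 165 226 227 227 227]
180 [149 149 149 148 149 149 194 204 148 148 148 147 150 148
[... 482 characters left out ...]
252 [41 34 30 48 84 80 84 76 72 83 84 83 83 73 74 84 81 84 55 37 42 48]
264 [33 26 29 66 82 77 81 65 75 82 90 91 91 81 70 82 81 83 73 35 31 36]
276 [ 24  22  29 101 102  79  80  66  77  80  78  80  81  78  68  79  80 117 112  32  30  28]
288 [ 25  20  75  97 101  82  81  78  82  81  81  82  82  81  78  81  81 102 101 126  26  26]
0 [array([244.9,  68.6]), array([319.5,  68.6]), array([250.5, 295.2])]
0.8 [array([256.9, 118.7]), array([307.5, 118.7]), array([247.5, 289.8])]
1.2 [array([259.6, 158.7]), array([304.7, 158.7]), array([246.3, 277.5])]
1.57 [array([260.9, 199.3]), array([303.3, 199.3]), array([245.8, 262.1])]
1.7 [array([261.2, 214. ]), array([303.1, 214. ]), array([245.8, 256.3])]
```

```bash
python3 -c "
from h import *
Q=yawq(-.107)
print(mv(g2w(-16,0,117.5),Q=Q),mv(g2w(-16,0,104),Q=Q))"
```

```text
[0.255, -0.001, -0.0, 0.001, 0.001, -0.001] [0.255, -0.001, 0.034, 0.001, 0.001, -0.001]
```

>>> {"name": "servo_tool", "arguments": {"motion": [0.03,0,0,0,0,0,0,0.08,0,0,0,0,0,0,0.13,0,0,0,0,0,0,0.18,0,0,0,0,0,0,0.23,0,0,0,0,0,0,0.255,-0.001,0,0,0,0,0,0.255,-0.001,0.015,0,0,0,0,0.255,-0.001,0.025,0,0,0,0], "newtons": 15}}

```text
time_s: 27.0
eef_pos: [617.3, -11.4, 107.3]
orientation: [0.999, -0.054, -0.0, 0.0]
wrist_force: [-1.0, 0.3, 15.3]
width: 0.384
gripper_force: 15.0
```

>>> {"name": "servo_tool", "arguments": {"motion": [0,0,0.006,0,0,0,0,0,0,0.012,0,0,0,0,0,0,0.012,0,0,0,0]}}

```text
time_s: 27.3
eef_pos: [618.7, -11.6, 104.9]
orientation: [0.999, -0.054, 0.002, -0.0]
wrist_force: [0.7, 0.2, 10.8]
width: 0.386
gripper_force: 15.0
```

>>> {"name": "servo_tool", "arguments": {"motion": [0.01,0,-0.006,0,0,0,0,0.02,0,-0.006,0,0,0,0,0.027,0,-0.006,0,0,0,0,0.027,0,-0.006,0,0,0,0], "newtons": 6}}

```text
time_s: 27.7
eef_pos: [628.3, -12.3, 105.1]
orientation: [0.999, -0.054, -0.0, 0.0]
wrist_force: [-0.8, -0.0, -0.4]
width: 0.386
gripper_force: 6.0
```

>>> {"name": "servo_tool", "arguments": {"motion": [0,0,0,0,0,0,0.46,0,0,0,0,0,0,0.52,0,0,0,0,0,0,0.58,0,0,0,0,0,0,0.58,0,0,-0.06,0,0,0,0.58,0,0,-0.16,0,0,0,0.58,0,0,-0.25,0,0,0,0.58,0,0,-0.28,0,0,0,0.58]}}

```text
time_s: 28.5
eef_pos: [630.0, -13.0, 221.4]
orientation: [0.999, -0.054, 0.003, -0.0]
wrist_force: [-0.9, -0.3, -0.6]
width: 0.583
gripper_force: 0.0
```

```bash
python3 -c "
from h import *
save('wrist','w20');o=get_obs();print(o['eef_pos'],o['joint_positions'].round(2),o['width'])
np.set_printoptions(linewidth=250)
g=cv2.cvtColor(np.load('pics/w20.npz')['img'],7)
for r in range(150,280,8): print(r,g[r,180:330:4])
for y in (85,0): print(y,[proj('w20',g2w(*q)) for q in [(-13,y+17,127),(-13,y-17,127),(0,y+17,127),(-13,y+17,12)]])
path([490,-200,225],-1.33,3)"
```

```text
[630.13440993 -12.87109567 221.62045543] [-0.62  0.52  0.83  1.63 -0.41  1.17 -1.37] 0.579207370997171
150 [ 81  81  84  87  92  95 109 111 112 123 131 116 118 121 119 123 126 131 133 133 134 101 118 119 116 164 172 171 169 174 173 173 174 174 177 176 175 176]
158 [159 156 136 145 158 157 157 155 155 153 153 153 148 147 146 143 143 141 140 138 137 124 111 116 116 144 169 168 168 154 167 142 125 142 161 141 139 150]
166 [49 50 49 49 51 53 55 52 52 54 56 56 57 55 57 56 58 58 58 58 60 59 59 57 61 61 63 61 63 64 66 66 68 69 68 68 69 70]
174 [ 72  68  68  68  69  69  71  72  69  71  73  72  70  73  72  72  75  74  74  74  73  76  75  75  77 112  98  76  79  84 112 113 112 113 116 115 116 116]
182 [141  77  69  71  72  72  72  73  73  75  74  80 106 102  77  78  76  78  76  75  79  78  78  79  95 146 134  81  80 100 114 112 114 115 114 116 115 116]
190 [ 62  85  91  92  83  86  81 106 108  84  87  79 103  79  74  74  77  77  77  72 116 115  97  93  87  94  96  87  94 102 203 189 101 111 108 107 111 111]
198 [144 142 112  90  83  75  93  98  89 100  95 117 130 147 143 124 130 131 132 138 14
[... 1281 characters left out ...]
 238 237 237 237 237 237 237 236 236 235 234 234 183]
270 [ 54 166 238 237 126  63  63  60  63  66  59  59  62  62 163 242 243 234 233 233 235 235 236 237 236 235 236 236 236 235 235 234 233 234 233 233 233 175]
278 [ 45  71 198  58  58  59  57  62  63  55  53  56  59  64 239 243 243 243 240 237 237 241 243 244 244 243 244 243 232 232 233 231 231 232 232 230 230 228]
85 [array([164.2, 216.7]), array([201.5, 217. ]), array([162.8, 202.2]), array([196.9, 188. ])]
0 [array([261.3, 217.3]), array([302.3, 217.3]), array([261. , 202.1]), array([267.5, 187.7])]
[-0.099, 0.168, -0.004, -0.003, -0.003, 0.815]
[-0.025, 0.193, -0.003, -0.003, -0.003, 0.815]
[0.054, 0.187, -0.003, -0.003, -0.003, 0.815]
```

Middle guide stands exactly where predicted (rows to 218, cols 261–302). On to the third guide.

>>> {"name": "servo_tool", "arguments": {"motion": [-0.03,0.05,0,0,0,0.27,0.7,-0.06,0.11,0,0,0,0.54,0.7,-0.099,0.168,-0.004,-0.003,-0.003,0.815,0.7,-0.099,0.168,-0.004,-0.003,-0.003,0.815,0.7]}}

```text
time_s: 28.95
eef_pos: [579.2, -78.5, 218.4]
orientation: [0.966, -0.259, -0.001, 0.001]
wrist_force: [0.2, -0.9, -0.2]
width: 0.699
gripper_force: 0.0
```

>>> {"name": "servo_tool", "arguments": {"motion": [-0.01,0.06,0,0,0,0.27,0.7,-0.02,0.13,0,0,0,0.54,0.7,-0.025,0.193,-0.003,-0.003,-0.003,0.815,0.7,-0.025,0.193,-0.003,-0.003,-0.003,0.815,0.7]}}

```text
time_s: 29.35
eef_pos: [533.2, -139.7, 219.9]
orientation: [0.894, -0.448, -0.002, 0.002]
wrist_force: [0.6, -0.2, 0.5]
width: 0.706
gripper_force: 0.0
```

>>> {"name": "servo_tool", "arguments": {"motion": [0.02,0.06,0,0,0,0.27,0.7,0.04,0.13,0,0,0,0.54,0.7,0.054,0.187,-0.003,-0.003,-0.003,0.815,0.7,0.054,0.187,-0.003,-0.003,-0.003,0.815,0.7,0.054,0.187,-0.003,-0.003,-0.003,0.815,0.7]}}

```text
time_s: 29.85
eef_pos: [489.3, -198.7, 221.3]
orientation: [0.788, -0.615, -0.002, 0.002]
wrist_force: [-0.0, 0.6, 0.1]
width: 0.697
gripper_force: 0.0
```

```bash
python3 -c "
from h import *
o=get_obs();print(o['eef_pos'],o['joint_positions'].round(2));save('wrist','w21')
for th in (150,170): print(th);guides('w21',360,650,-420,-200,th=th)"
```

```text
[ 489.258045   -198.67119489  221.27610564] [-0.6   0.47  1.23  1.88 -0.49  1.15 -2.09]
150
C 450.9 -318.5 size 36.2 117.3 ang 1.806
170
C 450.4 -318.4 size 34.1 115.8 ang 1.809
```

```bash
python3 -c "
from h import *
Q=yawq(-1.334);print(mv([441.8,-282,90],Q=Q))"
```

```text
[0.174, 0.165, 0.329, 0.012, 0.003, 0.019]
```

>>> {"name": "servo_tool", "arguments": {"motion": [0.05,0.05,0.08,0,0,0.019,0.7,0.1,0.1,0.16,0.012,0.003,0.019,0.7,0.15,0.15,0.24,0.012,0.003,0.019,0.7,0.174,0.165,0.32,0.012,0.003,0.019,0.7,0.174,0.165,0.33,0.012,0.003,0.019,0.7,0.174,0.165,0.33,0.012,0.003,0.019,0.7]}}

```text
time_s: 30.5
eef_pos: [440.9, -282.1, 89.7]
orientation: [0.785, -0.62, -0.0, 0.0]
wrist_force: [-0.0, -0.6, 0.0]
width: 0.705
gripper_force: 0.0
```

```bash
python3 -c "
from h import *
o=get_obs();print(o['eef_pos'],o['joint_positions'].round(2));save('wrist','w22')
guides('w22',380,530,-420,-230,th=160)
Q=yawq(-1.334);print(mv([441.8,-282,2],Q=Q))"
```

```text
[ 440.87617788 -282.08926466   89.68555667] [-0.26  0.6   1.02  2.02 -0.67  0.89 -1.78]
C 450.0 -319.9 size 33.3 114.1 ang 1.811
[-0.001, -0.001, 0.221, -0.001, -0.001, -0.005]
```

>>> {"name": "servo_tool", "arguments": {"motion": [0,0,0.1,0,0,0,0.7,0,0,0.19,0,0,0,0.7,0,0,0.22,0,0,0,0.7,0,0,0.22,0,0,0,0.7,0,0,0.22,0,0,0,0.7], "newtons": 20}}

```text
time_s: 31.05
eef_pos: [441.7, -283.4, 3.6]
orientation: [0.784, -0.62, 0.001, -0.0]
wrist_force: [-0.4, 0.1, -0.5]
width: 0.699
gripper_force: 0.0
```

>>> {"name": "servo_tool", "arguments": {"motion": [0,0,0,0,0,0,0.5,0,0,0,0,0,0,0.3,0,0,0,0,0,0,0,0,0,0,0,0,0,0,0,0,0,0,0,0,0,0,0,0,0,0,0,0]}}

```text
time_s: 31.65
eef_pos: [440.7, -283.1, 2.6]
orientation: [0.784, -0.621, 0.001, -0.0]
wrist_force: [-0.4, 1.5, 6.2]
width: 0.385
gripper_force: 20.0
```

>>> {"name": "servo_tool", "arguments": {"motion": [0,0,-0.1,0,0,0,0,0,0,-0.2,0,0,0,0,0,0,-0.28,0,0,0,0,0,0,-0.28,0,0,0,0,0,0,-0.28,0,0,0,0]}}

```text
time_s: 32.15
eef_pos: [440.7, -282.6, 114.1]
orientation: [0.784, -0.62, 0.001, -0.0]
wrist_force: [-0.3, 0.2, -2.8]
width: 0.39
gripper_force: 20.0
```

>>> {"name": "servo_tool", "arguments": {"motion": [0,0,0,0,0,0,0,0,0,0,0,0,0,0,0,0,0,0,0,0,0,0,0,0,0,0,0,0], "newtons": 5}}

```text
time_s: 32.55
eef_pos: [440.0, -282.9, 113.6]
orientation: [0.784, -0.621, -0.0, 0.0]
wrist_force: [0.3, 0.1, -0.9]
width: 0.383
gripper_force: 5.0
```

>>> {"name": "servo_tool", "arguments": {"motion": [0,0,0,0,0,0,0,0,0,0,0,0,0,0], "newtons": 18}}

```text
time_s: 32.75
eef_pos: [440.3, -283.1, 114.1]
orientation: [0.784, -0.621, 0.0, 0.0]
wrist_force: [-0.9, 0.2, -1.6]
width: 0.383
gripper_force: 18.0
```

```bash
python3 -c "
from h import *
hang('w23')
path(g2w(-70,-85,145),-.107,3)"
```

```text
[ 440.4 -283.1  114.1] 33.7 [-0.3 -0.8 -0.4] 17.999871969223022 [-0.29  0.57  1.06  2.   -0.63  0.94 -1.81]
60 [130 128 124 126 128 128 127 127 129 135 134 132 132 136 136 137 137 136 132 128 129 130]
72 [126 125 127 128 127 126 127 129 128 129 127 131 134 136 136 137 138 138 137 136 129 133]
84 [126 126 127 128 132 132 130 129 128 128 128 130 132 135 135 136 139 142 143 141 139 140]
96 [129 124 126 125 128 131 130 131 131 127 127 131 131 133 130 132 134 136 136 135 132 134]
108 [123 123 125 128 128 126 127 126 128 131 130 132 132 129 134 133 132 132 136 133 132 134]
120 [122 124 123 129 128 127 128 129 127 125 124 124 123 124 126 126 129 129 126 128 126 126]
132 [126 128 125 124 126 129 130 127 128 127 126 122 123 126 127 126 128 128 128 127 125 126]
144 [128 125 124 124 124 125 124 123 126 122 125 125 125 124 124 124 123 125 127 128 125 126]
156 [123 123 123 124 124 115 115 120 112 116 114 109 117 111 123 129 124 122 115 120 114 118]
168 [123 121 123 126 122 113 111 112 111 110 111 109 112 113 111 110 109 109 107 107 111 115]
180 [124 124 124 125 125 113 111 112 111 113 113 116 117
[... 691 characters left out ...]
 46]
276 [ 34  35  38 136 153 111 108 162 102 106 105 106 106 102 127 106 103 146 152  39  37  38]
288 [ 36  37  66 128 133 125 125 125 127 124 124 123 122 123 125 125 126 136 134  70  36  36]
0 [array([244.6,  68.8]), array([319.1,  68.8]), array([250.2, 295.4])]
0.8 [array([256.5, 119.1]), array([307.1, 119.1]), array([247.1, 290. ])]
1.2 [array([259.3, 159.1]), array([304.4, 159.1]), array([245.9, 277.7])]
1.57 [array([260.6, 199.7]), array([303. , 199.7]), array([245.4, 262.3])]
1.7 [array([260.9, 214.4]), array([302.8, 214.4]), array([245.4, 256.5])]
[-0.135, -0.13, -0.026, -0.0, -0.001, -0.822]
[-0.072, -0.173, -0.026, -0.0, -0.001, -0.822]
[0.003, -0.187, -0.026, -0.0, -0.001, -0.822]
```

The guide overswung (foot at row 228, ~1.8 rad). Loosen again to let it settle.

>>> {"name": "servo_tool", "arguments": {"motion": [0,0,0,0,0,0,0,0,0,0,0,0,0,0,0,0,0,0,0,0,0,0,0,0,0,0,0,0,0,0,0,0,0,0,0], "newtons": 4}}

```text
time_s: 33.3
eef_pos: [440.4, -283.0, 114.2]
orientation: [0.784, -0.621, 0.0, -0.0]
wrist_force: [0.7, 0.9, -1.2]
width: 0.387
gripper_force: 4.0
```

>>> {"name": "servo_tool", "arguments": {"motion": [0,0,0,0,0,0,0], "newtons": 18}}

```text
time_s: 33.4
eef_pos: [440.4, -283.0, 114.2]
orientation: [0.784, -0.621, 0.0, -0.0]
wrist_force: [0.2, -0.2, -0.4]
width: 0.384
gripper_force: 18.0
```

```bash
python3 -c "
from h import *
save('wrist','w24');o=get_obs();print(o['width']*88)
g=cv2.cvtColor(np.load('pics/w24.npz')['img'],7);np.set_printoptions(linewidth=250)
for r in range(180,296,6): print(r,g[r,252:312:4])
"
```

```text
33.864110600641766
180 [123 125 112 114 113 108 114 113 114 117 114 113 118 111 112]
186 [127 127 119 115 114 115 115 117 115 112 112 112 114 114 112]
192 [123 125 118 112 113 112 117 114 113 113 115 112 115 112 113]
198 [125 126 111 110 112 112 113 112 113 112 113 113 115 113 115]
204 [127 126 115 110 112 112 112 113 113 114 112 112 115 114 112]
210 [129 126 119 111 110 110 111 113 112 113 112 113 113 110 108]
216 [127 123 113 110 112 110 108 110 111 112 111 112 111 109 110]
222 [127 125 109 105 112 102 110 110 111 107  85  88 118 112 108]
228 [130 123  88 122 101  85  82  80  75  82  84  83 108 114 109]
234 [ 93  92 103 124 107  95 104 103 106 102  88 101 103 105  86]
240 [ 85  87 117 121 109  94 107 108 107 108  86 106 104 108  95]
246 [ 82  91 114 107 104  87 106 107 107 108  86 104 104 105  94]
252 [ 79 104 109 108 104  87 116 106 105 106  89 100 105 105 102]
258 [ 77 106 110 112 106  96 120 117 108 105  94  94 109 105 107]
264 [ 84 109 111 111  95 100 111 107 109 110  98  90 107 104 107]
270 [171 180 114 107  93 100 109 108 109 109 101  85 105 104 124]
276 [203 151 111 110 163 103 105 104 108 105 105 107 105 103 147]
282 [135 148 109 109 112 106 110 108 107 107 105 108 108 107 149]
288 [129 133 125 125 125 128 123 124 124 124 123 126 125 126 136]
294 [ 93  95  95 100  98 102  98 100 112 121 123 124 125 130 127]
```

>>> {"name": "servo_tool", "arguments": {"motion": [-0.03,-0.03,-0.02,0,0,-0.25,0,-0.07,-0.065,-0.026,0,0,-0.5,0,-0.11,-0.1,-0.026,0,0,-0.75,0,-0.135,-0.13,-0.026,0,0,-0.822,0,-0.135,-0.13,-0.026,0,0,-0.822,0]}}

```text
time_s: 33.95
eef_pos: [480.0, -216.6, 124.4]
orientation: [0.895, -0.447, 0.0, -0.0]
wrist_force: [-0.4, 0.3, -1.7]
width: 0.383
gripper_force: 18.0
```

>>> {"name": "servo_tool", "arguments": {"motion": [-0.02,-0.045,-0.01,0,0,-0.22,0,-0.04,-0.09,-0.02,0,0,-0.44,0,-0.06,-0.13,-0.026,0,0,-0.66,0,-0.072,-0.173,-0.026,0,0,-0.822,0,-0.072,-0.173,-0.026,0,0,-0.822,0]}}

```text
time_s: 34.45
eef_pos: [517.7, -152.9, 134.8]
orientation: [0.967, -0.255, 0.0, -0.0]
wrist_force: [0.0, -0.5, -1.0]
width: 0.384
gripper_force: 18.0
```

>>> {"name": "servo_tool", "arguments": {"motion": [0,-0.045,-0.01,0,0,-0.22,0,0,-0.09,-0.02,0,0,-0.44,0,0.003,-0.13,-0.026,0,0,-0.66,0,0.003,-0.187,-0.026,0,0,-0.822,0,0.003,-0.187,-0.026,0,0,-0.822,0,0.003,-0.187,-0.026,0,0,-0.822,0]}}

```text
time_s: 35.05
eef_pos: [554.0, -91.1, 145.1]
orientation: [0.998, -0.056, -0.0, 0.001]
wrist_force: [-0.6, -0.5, -1.7]
width: 0.387
gripper_force: 18.0
```

```bash
python3 -c "
from h import *
o=get_obs();print(o['eef_pos'],o['width']*88,o['joint_positions'].round(2));save('wrist','w25')
g=cv2.cvtColor(np.load('pics/w25.npz')['img'],7);np.set_printoptions(linewidth=250)
for r in range(180,250,6): print(r,g[r,252:312:4])
Q=(R.from_quat(yawq(-.107))*R.from_rotvec([0,.22,0])).as_quat()
print(mv(g2w(-22,-85,125),Q=Q))"
```

```text
[553.99605772 -91.09422819 145.07233682] 34.09649433285064 [-0.49  0.47  0.76  1.88 -0.39  0.95 -1.23]
180 [172 171 206 171 171 171 171 172 174 173 174 176 245 245 245]
186 [170 172 171 171 170 171 171 171 172 171 173 175 240 245 245]
192 [170 169 169 170 171 171 171 171 172 171 171 187 245 245 245]
198 [169 169 170 170 169 168 169 169 170 171 169 174 243 245 244]
204 [169 168 168 168 170 170 171 170 171 171 171 185 244 245 245]
210 [167 167 167 167 168 169 168 169 170 170 169 186 245 244 245]
216 [166 165 165 165 164 165 166 165 166 167 168 175 243 243 243]
222 [188 195 216 143 184 196 163 182 220 187 173 183 168 234 244]
228 [243 242 238 102 177 185 219 232 232 225 175 200 106 224 234]
234 [230 230 181  99 118  99 126 135 134 130 103 121 101 172 232]
240 [220 235 112  97  97  84  96  99  99  98  85 100 101 114 229]
246 [214 212 101  95  96  82  95  96  96  96  82  97  96  95 202]
[0.122, -0.005, 0.05, 0.004, 0.44, -0.009]
```

>>> {"name": "servo_tool", "arguments": {"motion": [0.03,0,0.01,0,0.1,0,0,0.06,0,0.02,0,0.2,0,0,0.09,-0.003,0.035,0,0.3,0,0,0.122,-0.005,0.05,0.004,0.44,-0.009,0,0.122,-0.005,0.05,0.004,0.44,-0.009,0,0.122,-0.005,0.05,0.004,0.44,-0.009,0]}}

```text
time_s: 35.7
eef_pos: [602.4, -94.0, 125.4]
orientation: [0.993, -0.052, 0.109, 0.005]
wrist_force: [-0.1, 0.3, -0.6]
width: 0.384
gripper_force: 18.0
```

```bash
python3 -c "
from h import *
o=get_obs();print(o['eef_pos'],o['width']*88,o['wrist_force'],o['joint_positions'].round(2))
Q=(R.from_quat(yawq(-.107))*R.from_rotvec([0,.22,0])).as_quat()
print(mv(g2w(-18,-85,112),Q=Q),mv(g2w(-18,-85,106),Q=Q),mv(g2w(-7,-85,107),Q=Q))"
```

```text
[602.36591848 -94.02515161 125.39583559] 33.77820187847281 [-0.05389467  0.31711836 -0.56892197] [-0.47  0.44  0.7   1.97 -0.49  0.66 -1.15]
[0.003, 0.003, 0.035, -0.003, 0.003, 0.004] [-0.0, 0.003, 0.05, -0.003, 0.003, 0.004] [0.027, 0.003, 0.053, -0.003, 0.003, 0.004]
```

>>> {"name": "servo_tool", "arguments": {"motion": [0.003,0.003,0.02,0,0,0,0,0.003,0.003,0.035,0,0,0,0,0,0.003,0.042,0,0,0,0,0,0.003,0.049,0,0,0,0,0,0.003,0.049,0,0,0,0], "newtons": 12}}

```text
time_s: 36.2
eef_pos: [609.7, -95.0, 107.5]
orientation: [0.992, -0.051, 0.112, 0.005]
wrist_force: [1.3, 0.3, 7.0]
width: 0.387
gripper_force: 12.0
```

>>> {"name": "servo_tool", "arguments": {"motion": [0.01,0,0.0,0,0,0,0,0.02,0,0.002,0,0,0,0,0.024,0,0.002,0,0,0,0,0.024,0,0.002,0,0,0,0], "newtons": 6}}

```text
time_s: 36.6
eef_pos: [617.3, -95.4, 107.3]
orientation: [0.993, -0.05, 0.11, 0.005]
wrist_force: [0.7, -1.1, -0.4]
width: 0.385
gripper_force: 6.0
```

>>> {"name": "servo_tool", "arguments": {"motion": [0,0,0,0,0,0,0.46,0,0,0,0,0,0,0.52,0,0,0,0,0,0,0.58,0,0,0,0,0,0,0.58,0.015,0,-0.06,0,0,0,0.58,0.035,0,-0.16,0,0,0,0.58,0.055,0,-0.25,0,0,0,0.58,0.06,0,-0.28,0,0,0,0.58]}}

```text
time_s: 37.4
eef_pos: [617.6, -96.1, 226.0]
orientation: [0.992, -0.051, 0.113, 0.005]
wrist_force: [1.3, 0.7, -0.2]
width: 0.581
gripper_force: 0.0
```

```bash
python3 -c "
from h import *
save('wrist','w26');o=get_obs();print(o['eef_pos'],o['joint_positions'].round(2),o['width'])
np.set_printoptions(linewidth=250)
g=cv2.cvtColor(np.load('pics/w26.npz')['img'],7)
for y in (85,0,-85): print(y,[proj('w26',g2w(*q)) for q in [(-13,y+17,127),(-13,y-17,127),(0,y+17,127),(-13,y+17,12)]])
for r in range(150,300,8): print(r,g[r,110:320:5])
path(g2w(-208,0,150),np.pi/2-.107,4)"
```

```text
[617.72169264 -95.84132613 226.2358017 ] [-0.56  0.35  0.81  1.84 -0.36  0.86 -1.27] 0.5815207281517023
85 [array([ 89.3, 232.3]), array([118.4, 233.6]), array([ 88.7, 218.9]), array([137.7, 221.2])]
0 [array([167.9, 235.3]), array([204.6, 236.3]), array([167.5, 220.7]), array([199.9, 222.4])]
-85 [array([263.2, 237.2]), array([303.2, 237.4]), array([263.2, 222. ]), array([268.9, 223.2])]
150 [133 136 142 139 136 108  66  66  65  68  85  86 104 107 107 107 167 167 167 167 144  91 169 170 167 172 170 173 172 172 174 172 175 175 177 173 171 171 174 177 177 177]
158 [ 88  66  58  58  58  58  58  57  60  61  64  80 103 107 106 105 166 165 164 170 172  60 169 171 171 171 171 173 173 168 136  85  64  74 109 153 172 173 175 174 175 173]
166 [ 57  55  56  61  73  88  98  97 101 108 101 103 106 108 108 110 142 168 168 168 169 102 137 156 116  74  62  80 129 162 172 171 172 173 177 173 173 174 178 175 173 172]
174 [100 102  99 103 104 106 103 103 102 104 110 104 102 104 106 106 110 167 168 169 168 160 131 162 168 171 171 169 170 173 173 172 174 174 175 173 174 173 165 126  88  73]
182 [105 101
[... 2081 characters left out ...]
 42  41  42  40  40  38  41  39  41  41  39  40  43  43  41  87  67  49  51  52  52  53  47  49  53 225 243 242 236 238 243 243 243 237 236 237 241 243 244 243 243 243]
286 [ 42  40  39  38  37  38  40  38  40  38  39  41  42  63  79  46  48  49  50  51  51  47  49  51  69 242 243 242 233 232 232 235 232 233 233 234 235 234 235 235 234 234]
294 [ 35  39  37  37  36  37  36  35  37  37  35  39  54 118  96  94  44  45  51  49  50  47  47  49 212 242 241 240 231 231 231 231 237 231 231 232 232 241 241 243 242 241]
[-0.133, -0.053, 0.018, 0.088, -0.09, -0.779]
[-0.102, -0.098, 0.027, 0.088, -0.09, -0.779]
[-0.056, -0.128, 0.036, 0.088, -0.09, -0.779]
[-0.002, -0.138, 0.043, 0.088, -0.09, -0.779]
```

All three stand in their bays. Now to the jaw handle.

>>> {"name": "servo_tool", "arguments": {"motion": [-0.05,-0.02,0,0.03,-0.03,-0.26,0.4,-0.09,-0.035,0.01,0.06,-0.06,-0.52,0.4,-0.133,-0.053,0.018,0.088,-0.09,-0.779,0.4,-0.133,-0.053,0.018,0.088,-0.09,-0.779,0.4]}}

```text
time_s: 37.85
eef_pos: [565.9, -68.0, 201.6]
orientation: [0.986, 0.146, 0.084, 0.002]
wrist_force: [0.3, -0.3, -0.6]
width: 0.4
gripper_force: 0.0
```

>>> {"name": "servo_tool", "arguments": {"motion": [-0.03,-0.03,0.01,0.03,-0.03,-0.26,0.4,-0.07,-0.065,0.02,0.06,-0.06,-0.52,0.4,-0.102,-0.098,0.027,0.088,-0.09,-0.779,0.4,-0.102,-0.098,0.027,0.088,-0.09,-0.779,0.4]}}

```text
time_s: 38.25
eef_pos: [519.2, -42.3, 183.7]
orientation: [0.941, 0.334, 0.057, 0.001]
wrist_force: [1.3, -0.3, 0.2]
width: 0.399
gripper_force: 0.0
```

>>> {"name": "servo_tool", "arguments": {"motion": [-0.02,-0.04,0.01,0.03,-0.03,-0.26,0.4,-0.04,-0.085,0.025,0.06,-0.06,-0.52,0.4,-0.056,-0.128,0.036,0.088,-0.09,-0.779,0.4,-0.056,-0.128,0.036,0.088,-0.09,-0.779,0.4]}}

```text
time_s: 38.65
eef_pos: [472.1, -16.2, 165.3]
orientation: [0.86, 0.51, 0.028, -0.001]
wrist_force: [-0.0, -0.2, -0.2]
width: 0.4
gripper_force: 0.0
```

>>> {"name": "servo_tool", "arguments": {"motion": [0,-0.045,0.01,0.03,-0.03,-0.26,0.4,0,-0.09,0.025,0.06,-0.06,-0.52,0.4,-0.002,-0.138,0.043,0.088,-0.09,-0.779,0.4,-0.002,-0.138,0.043,0.088,-0.09,-0.779,0.4,-0.002,-0.138,0.043,0.088,-0.09,-0.779,0.4]}}

```text
time_s: 39.15
eef_pos: [426.0, 8.8, 147.5]
orientation: [0.747, 0.665, -0.001, -0.001]
wrist_force: [0.8, -0.4, -0.6]
width: 0.398
gripper_force: 0.0
```

```bash
python3 -c "
from h import *
save('wrist','w27');o=get_obs();print(o['eef_pos'],o['joint_positions'].round(2),o['width'])
Q=yawq(np.pi/2-.107)
print(mv([425.2,9.6,100],Q=Q),mv([425.2,9.6,48],Q=Q))"
```

```text
[426.17069658   8.64790277 147.62875323] [-0.55  0.17  0.46  2.16 -0.1   0.84 -0.13] 0.4011609646588019
[0.002, -0.002, 0.119, -0.008, 0.0, -0.015] [0.002, -0.002, 0.249, -0.008, 0.0, -0.015]
```

>>> {"name": "servo_tool", "arguments": {"motion": [0.002,-0.002,0.11,-0.008,0,-0.015,0.4,0.002,-0.002,0.2,-0.008,0,-0.015,0.4,0.002,-0.002,0.249,-0.008,0,-0.015,0.4,0.002,-0.002,0.249,-0.008,0,-0.015,0.4,0.002,-0.002,0.249,-0.008,0,-0.015,0,0.002,-0.002,0.249,-0.008,0,-0.015,0,0.002,-0.002,0.249,-0.008,0,-0.015,0,0.002,-0.002,0.249,-0.008,0,-0.015,0], "newtons": 30}}

```text
time_s: 40.0
eef_pos: [425.2, 10.1, 48.8]
orientation: [0.742, 0.671, 0.001, 0.001]
wrist_force: [4.1, -1.2, 2.0]
width: 0.159
gripper_force: 30.0
```

```bash
python3 -c "
from h import *
o=get_obs();print(o['eef_pos'],o['width']*88,o['gripper_force'],o['wrist_force'])
p=o['eef_pos']
for d in (100,130): print(mv(p+[d*np.cos(a),d*np.sin(a),0]))"
```

```text
[425.23896425  10.06472622  48.75378025] 14.016901359617162 30.006553530693054 [ 4.14084448 -1.19319584  1.9680836 ]
[-0.002, 0.25, 0.001, 0.0, 0.0, 0.0]
[-0.002, 0.325, 0.001, 0.0, 0.0, 0.0]
```

Push 100 mm, then slowly to contact.

>>> {"name": "servo_tool", "arguments": {"motion": [-0.001,0.03,0,0,0,0,0,-0.001,0.07,0,0,0,0,0,-0.001,0.11,0,0,0,0,0,-0.002,0.15,0,0,0,0,0,-0.002,0.19,0,0,0,0,0,-0.002,0.22,0,0,0,0,0,-0.002,0.25,0,0,0,0,0,-0.002,0.25,0,0,0,0,0]}}

```text
time_s: 40.8
eef_pos: [525.2, -0.3, 48.8]
orientation: [0.742, 0.671, 0.001, 0.0]
wrist_force: [2.9, 0.5, 6.2]
width: 0.157
gripper_force: 30.0
```

>>> {"name": "servo_tool", "arguments": {"motion": [0,0.008,0,0,0,0,0,0,0.016,0,0,0,0,0,0,0.024,0,0,0,0,0,0,0.032,0,0,0,0,0,0,0.04,0,0,0,0,0,0,0.048,0,0,0,0,0,0,0.056,0,0,0,0,0,0,0.064,0,0,0,0,0]}}

```text
time_s: 41.6
eef_pos: [548.4, -2.7, 48.8]
orientation: [0.742, 0.671, -0.0, -0.001]
wrist_force: [-4.0, 0.9, 11.1]
width: 0.156
gripper_force: 30.0
```

>>> {"name": "servo_tool", "arguments": {"motion": [0,0.005,0,0,0,0,0,0,0.01,0,0,0,0,0,0,0.014,0,0,0,0,0,0,0.014,0,0,0,0,0]}}

```text
time_s: 42.0
eef_pos: [554.2, -3.3, 48.8]
orientation: [0.742, 0.671, -0.0, -0.001]
wrist_force: [-3.0, 0.8, 9.3]
width: 0.156
gripper_force: 30.0
```

```bash
python3 -c "
from h import *
o=get_obs();p=o['eef_pos'];print(p,o['width']*88,o['gripper_force'],o['wrist_force'])
d=p[:2]-G0;print('face x',d@[np.cos(a),np.sin(a)]+65, 'travel',np.linalg.norm(p[:2]-[425.24,10.06]))"
```

```text
[554.21470536  -3.27267404  48.7756495 ] 13.686591954613725 30.008608996868134 [-3.02600348  0.75630214  9.31806706]
face x -14.87069778091741 travel 129.66200222234042
```

>>> {"name": "servo_tool", "arguments": {"motion": [0,0.004,0,0,0,0,0,0,0.008,0,0,0,0,0,0,0.008,0,0,0,0,0]}}

```text
time_s: 42.3
eef_pos: [556.5, -3.5, 48.8]
orientation: [0.742, 0.671, -0.001, -0.001]
wrist_force: [-6.2, 1.2, 13.3]
width: 0.157
gripper_force: 30.0
```

>>> {"name": "servo_tool", "arguments": {"motion": [0,0.004,0,0,0,0,0,0,0.006,0,0,0,0,0,0,0.006,0,0,0,0,0]}}

```text
time_s: 42.6
eef_pos: [556.5, -3.5, 48.7]
orientation: [0.742, 0.671, -0.002, -0.003]
wrist_force: [-14.3, 2.4, 21.4]
width: 0.162
gripper_force: 30.1
```

Jaw stopped at 132 mm travel with rising force: it bears on the guides. Release and rise.

>>> {"name": "servo_tool", "arguments": {"motion": [0,0,0,0,0,0,0.2,0,0,0,0,0,0,0.3,0,0,0,0,0,0,0.4,0,0,0,0,0,0,0.4,0,0,-0.08,0,0,0,0.4,0,0,-0.2,0,0,0,0.4,0,-0.1,-0.32,0,0,0,0.4,0,-0.2,-0.45,0,0,0,0.4]}}

```text
time_s: 43.4
eef_pos: [496.5, 1.8, 206.3]
orientation: [0.742, 0.671, -0.001, -0.0]
wrist_force: [0.4, 0.5, 1.1]
width: 0.4
gripper_force: 0.0
```

>>> {"name": "servo_tool", "arguments": {"motion": [0,-0.1,-0.1,0,0,0,0.4,0,-0.1,-0.1,0,0,0,0.4,0,-0.1,-0.1,0,0,0,0.4]}}

```text
time_s: 43.7
eef_pos: [457.7, 6.5, 246.5]
orientation: [0.741, 0.671, 0.001, -0.0]
wrist_force: [-0.1, -0.6, -0.9]
width: 0.399
gripper_force: 0.0
```

```bash
python3 -c "
from h import *
for n in ('wrist','scene','side'): save(n,n+'F')
o=get_obs();print(o['eef_pos'],o['wrist_force'])
np.set_printoptions(linewidth=220)
# compare predicted silhouettes with images: mean brightness inside predicted front-face polygon & just above the top
for f in ('sceneF','wristF','sideF'):
    g=cv2.cvtColor(np.load(f'pics/{f}.npz')['img'],7)
    for y in (85,0,-85):
        P=[proj(f,g2w(-13,y,z)) for z in (60,75,90,105,115,122,132,140,150)]
        print(f,y,P[-4],[int(g[int(v),int(u)]) if 0<=v<420 and 0<=u<560 else -1 for u,v in P])
# handle/jaw position via scene: find guide tops from two views is done by eye in numbers
for f,w in (('sceneF',12),):
    g=cv2.cvtColor(np.load(f'pics/{f}.npz')['img'],7)
    for y in (85,0,-85):
        u,v=proj(f,g2w(-6.5,y,127)).astype(int); print(y,u,v);print(g[v-8:v+34:3,u-14:u+15:2])
"
```

```text
[457.6446927    6.04948289 244.0531851 ] [ 0.34249902  0.0062314  -0.21016881]
sceneF 85 [297.9 192.6] [113, 115, 113, 115, 111, 120, 181, 72, 66]
sceneF 0 [309.8 207. ] [116, 115, 115, 112, 109, 110, 179, 76, 70]
sceneF -85 [322.7 222.6] [114, 115, 115, 113, 111, 120, 185, 91, 85]
wristF 85 [454.2 114.1] [84, 85, 86, 85, 87, 85, 147, 58, 48]
wristF 0 [446.7 199.8] [88, 89, 87, 87, 85, 87, 172, 68, 161]
wristF -85 [433.8 276.2] [89, 88, 89, 38, 36, 38, 34, 32, 32]
sideF 85 [268.8 193.2] [113, 113, 114, 114, 225, 191, 218, 155, 109]
sideF 0 [274.5 179.9] [113, 118, 118, 113, 138, 215, 186, 184, 129]
sideF -85 [279.8 167.5] [114, 114, 113, 113, 153, 184, 183, 115, 115]
85 299 190
[[ 69  67  67  69  70  68  66  70  69  70  74 109 142 140 139]
 [ 70  71  67  69  67  69  70  65  69  70  71  67  77 108 128]
 [ 68  70  69  71  71  66  85 154  70  70  69  70  69  72  83]
 [104  70  68  70  69  69 154 148  67  66  69  72  70  69  70]
 [118 115  92  69  71 102 111 123 155 147  71  72  72  72  69]
 [117 116 114 109  93  82 115 110 140 131  67  70  71  71  69]
 [112 113 115  82  64 101 113 114 1
[... 1557 characters left out ...]
7 175]
 [112 134 147  80 109 106 152 167 143 172 180 177 179 179 183]
 [113 141 133  59  66 111 111 121 167 169 176 182 156  86 107]
 [108 145  80 102  84 108 113 110 138 136  91 139 171 183 180]
 [ 96 110  66  58  72 109 115 112 141 130 109 169 184 181 178]
 [ 92 106  88  57  58 118 114 114 141 124 135 144 124 185 183]
 [ 59  87 106 101  67 116 112 124 144 113 109 128 103  80 103]
 [ 59  61  78 103  93 107 113 127 150  89  60 105 105 104 111]
 [ 54  59  59  66  94  93 111 131 132  99  91  54  98 109 104]
 [208  59  60  58  62  94  91 112 118  53  90 103  62  67  63]
 [227 227  72  57  60  60  98 104  90  58  57  67  65  68  66]
 [235 228 224  85  57  60  58  93  91  67  55  66  66  67  68]]
```

All three guides show upright at the same, predicted heights in the scene and wrist views; robot clear. Handing in.

```bash
python3 -c "
from cell import job_done
print(job_done())"
```

```text
the job is handed in; nothing more can be done
None
```

The cover is swung aside and the dial is uncovered. All three card guides stand upright in their bays, pressed against the fence by the shut jaw, and the job is handed in (no verdict came back); one guide slipped out of the grip once, landed flat on the bed, and was picked up and placed again.

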